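Pack the lidded steel tubs into their pocket tray

ROBOT

A 6-joint arm with a two-finger parallel gripper is mounted at the origin on a cart in front of the work surface, level with it; the furniture and walls round the work are solid. World frame = base frame: x ahead of the robot, y to its left, z up, the work surface at z = 0. Lengths are in m, angles in rad, forces in N, time in s.
With the tool pointing down it reaches from about 0.3 to 0.875 m from the base axis. Payload 6.4 kg.
Tool frame: the origin (TCP) lies midway between the tips of the shut fingers; the grasp point (between the pads) lies 19 mm behind it; z points along the fingers, y is the line along which they close (so a half turn about z gives the same grasp; the last joint's range is limited). The gripper opens to 88 mm and grips with 3 to 60 N. Pads are 18 mm wide; open, the fingers measure 123 mm over their backs; the gripper's body (75 mm by 187 mm) begins 45 mm behind the grasp point.
Start: joints at [1.09, 0.181, 1.607, -0, 1.354, -0.206], TCP at [0.156, 0.553, 0.239] pointing down, gripper open.
Joint ranges: [-2.99, 2.99], [-0.89, 2.07], [0.3, 2.58], [-1.14, 4.28], [0, 2.63], [-3.12, 3.12]. Speed limits (rad/s): [2.57, 2.57, 3.01, 3.14, 3.14, 3.14].

INTERFACE

Orientations are given as a 3x3 rotation matrix whose columns are the frame's x, y, z axes.
In Python, from plant import telemetry, imaging, finish_job, nets gives the robot as it stands. The module is installed in compiled form; this text tells all that it offers.
- The arm moves only by the tool jog_arm, never from a script. Its argument "motion" is one flat list of numbers, 7 for each row, row after row: the shift along the world's x, y, z in m, then the turn, a rotation vector about the world's x, y, z in degrees, then the opening, from 0 (shut) to 1 (fully open). A call has 1 to 8 rows; each row shifts and turns the commanded pose from where the row before left it; what a row does not reach is not made up. A row lasts 1/12 s, in which the tool goes at most 41.7 mm and 7.16 degrees, less where a joint would pass 70% of its speed; a pose out of reach is approached as far as the arm can. A call is refused whole if a number of a shift passes 0.0417 or a number of a turn 7.16, either way. A call with a gripper value outside its range is refused whole. The fingers move at their own pace and stop on an object; "force" is the grip in N (left out, the last holds). Time passes only in rows, so rows that do not move let the fingers close. It gives the time, the measured TCP pose, the force, the opening and the grip force at its end, in the units of the state.
- telemetry.get_state(): the state, without advancing time (a new reading comes with each control period).
- imaging.grab_frame(name): name is "scene" or "top" or "wrist"; returns the picture (384x512x3 uint8, blue, green, red); there is no depth.
- imaging.camera_params(name): a dict with "vertical_fov" (degrees; the focal length in pixels is half the picture's height over the tangent of half this angle, whatever the lens; pixels are square), "cx", "cy" (the principal point, pixels), "dist_coeffs" ([k1, k2, p1, p2, k3] as OpenCV has them; the pictures are not rectified), "origin" and "rotation" of the camera in the world. Camera axes: x right, y down, z forward; pixel columns grow to the right and rows downward; lengths in m; the calibration is good to about 2 mm. A picture is of the moment at which its call begins: read the wrist's pose just before it. camera_params takes no time and is no camera call; for the wrist camera it gives the pose at the moment of the call.
- finish_job(): hands the job in; it is judged then, once.
Trained networks look in the newest picture that a camera, given by its name, has taken for a name from the list of things; names that differ only in an ending like _2 or _b are one class to them, and where a whole thing is asked for, a point or a joint stands for the part that bears it (a point fixed in the world has none). Each returns a list of dicts, best first, with "p" (0 to 1); they miss things now and then, are a little off and sometimes report something else, mostly with a low value. They report only what shows in the picture. A call takes as long as a camera call.
- nets.find_in(camera, name): "rect" ([left, top, width, height] in pixels, round what is visible of it).
- nets.silhouettes(camera, name): "mask" (384x512 bool, what is visible of it) and "rect" ([left, top, width, height] in pixels, round what is visible of it).
The state is a dict: "time_s": time; "q": joint angles; "qd": joint speeds; "joint_efforts": joint torques, N m; "eef_pos": TCP position; "orientation": TCP orientation; "contact_force": force on the tool from outside, world axes, zero at the start; "ft_torque": the same for the moment, N m; "opening": finger opening in m; "grasp_force": force on a finger pad.
Only numpy, scipy, OpenCV 4.12 (cv2) and the standard library are available. Lean on these libraries where they do the work, as an engineer would, in place of code of your own. Each camera call takes 0.05 s, during which the arm holds its last target. There are 200 camera calls.

TASK

Seat every steel tub that is here flat and square in the pocket of its own shape in the wooden tray, with its own matching lid fully on. The oblong tub's lid stands at the back of the white tilt-out bin: tip the bin forward by its bar all the way to its stop, take the lid out, and close the bin again. A lid whose tub is missing is a spare and may stay where it is; leave the shakers, spoon rest, cork and matchbox alone.

Things in the scene. Friction and masses are not known exactly. Their poses are not given: they have to be found in the camera images.
- tray: wooden tray, 84 mm (x) by 254 mm (y) by 15 mm high, fixed on the board that covers the sink (board top level, z = 0.1905 m). Origin: centre of its underside, z up. Three pockets 10 mm deep in a row along y (floor 5 mm above the origin), each 2 mm wider than its tub on every side; 22 mm or more of wood between them.
- pocket_square (a point): centre of the square pocket's floor (58 x 58 mm), at the +y end of the tray
- pocket_oblong (a point): centre of the oblong pocket's floor, the middle one (44 mm along the tray's x, 70 mm along its y)
- pocket_round (a point): centre of the round pocket's floor (60 mm across), at the -y end of the tray
- tub_square: square steel tub, 54 x 54 mm (may be absent), 46 mm high, walls 2.5 mm, open at the top. Origin at the centre of its underside, z up.
- tub_oblong: oblong steel tub, 66 mm (its x) by 40 mm (its y), always here, 46 mm high, walls 2.5 mm, open at the top. Origin at the centre of its underside, z up.
- tub_round: round steel tub, 56 mm across (may be absent), 46 mm high, walls 2.5 mm, open at the top. Origin at the centre of its underside, z up.
- lid_square: square steel lid, plate 57 x 57 mm, lying on the board, for the square tub. Origin: centre of the plug's underside, z up. Plug 6 mm high (2 mm play in the tub), plate 4 mm, then a black bar grip 12 mm (x) by 28 mm (y), 22 mm high, its top 32 mm above the origin. Fully on, its origin is 40 mm above the tub's.
- lid_oblong: oblong steel lid, plate 69 mm (x) by 43 mm (y). At first stands in the bin, grip to the back; bin fully open, it lies level, grip up, 50 mm above the board, x along the bin's width. Origin: centre of the plug's underside, z up. Plug 6 mm high (2 mm play in the tub), plate 4 mm, then a black bar grip 12 mm (x) by 28 mm (y), 22 mm high, its top 32 mm above the origin. Fully on, its origin is 40 mm above the tub's.
- lid_round: round steel lid, plate 59 mm across, lying on the board, for the round tub. Origin: centre of the plug's underside, z up. Plug 6 mm high (2 mm play in the tub), plate 4 mm, then a black bar grip 12 mm (x) by 28 mm (y), 22 mm high, its top 32 mm above the origin. Fully on, its origin is 40 mm above the tub's.
- bin_housing: light wooden housing of the tilt-out bin, fixed, 98 mm deep (its x), 172 mm wide (its y), 106 mm high, with a roof over the closed bin. Origin on its underside straight below the hinge, 4 mm behind its front edge; its x points to its back, its front faces the robot.
- tilt_bin (a joint): tip of the white bin about its hinge, rad: 0 closed, 1.25 fully open (stop). A few newtons at the bar move it; let go, it slowly falls shut below about 0.2, open above about 0.65, and stays at either end. Open, it is 145 mm wide between cheeks that rise some 25 mm beside the lid; its floor stands upright 22 mm behind the lid's centre, 45 mm high.
- bin_hinge (a point): middle of the bin's hinge line (which runs along the housing's y), 12 mm above the board
- bin_bar (a point): middle of the steel bar that tips the bin: 10 mm thick, 84 mm long between posts, parallel to the hinge, 120 mm from it; it may turn between the fingers. Closed: 132 mm above the board, 4 mm in front of the hinge, 21 mm free below it. Open: 115 mm in front of the hinge, 46 mm above the board, 27 mm free between it and the front panel.
- salt: steel and glass shaker, 44 mm across, 89 mm high, to be left alone; origin at the centre of its underside
- pepper: second shaker, like the first, to be left alone; origin at the centre of its underside
- spoon_rest: boat-shaped blue and white spoon rest, 38 x 68 x 16 mm, to be left alone
- cork: cork stopper, 26 mm across, 31 mm high, to be left alone
- match_box: matchbox, 34 x 54 x 14 mm, to be left alone

How it is judged:
By the outcome, as a careful person would: the job done as asked, in the order asked, and still so for the second after the job is handed in, with the robot touching nothing.
Of tub_square, tub_round only 1 to 2 are there at a start; the rules pass over those that are not, and their reading is None.
At some moment in a run one of tub_square, tub_oblong, tub_round, lid_square, lid_round may be knocked a few centimetres aside while the robot is not near it.
It also fails if it takes over 210 s, if anything falls off the work surface, if the arm or the gripper's body presses on something with over 40 N, if the wrist force passes 120 N, or if a joint passes its speed limit or range.

## Working session

There is one attempt and no reset: what is moved stays moved. The work goes in short steps, Python scripts to look and compute and a tool call to move; the robot and the scene stay as the last step left them, time stands still between calls to the robot, and variables do not carry over. Pictures are saved under pics/ and viewed, at most 17 in all, crops included, and the job is handed in when it is done.

Besides the shell and the picture viewer there is one more tool, called after "Emit:" as name(argument=value, ...), one argument or row to a line, values as JSON. jog_arm: Moves the arm, as the interface text tells. Its arguments: {"type":"object","properties":{"motion":{"type":"array"},"force":{"type":"number"}},"required":["motion"]}

```bash
mkdir -p pics; cat > h.py <<'E'
import numpy as np, cv2
from plant import telemetry, imaging, finish_job, nets
def K(p):
    f=192/np.tan(np.radians(p["vertical_fov"])/2)
    return np.array([[f,0,p["cx"]],[0,f,p["cy"]],[0,0,1]]),np.array(p["dist_coeffs"],float)
def ray(p,uv,z):
    k,d=K(p); n=cv2.undistortPoints(np.array(uv,float).reshape(-1,1,2),k,d).reshape(-1,2)
    R=np.array(p["rotation"]);o=np.array(p["origin"])
    v=np.c_[n,np.ones(len(n))]@R.T
    return o+v*((z-o[2])/v[:,2])[:,None]
def proj(p,X):
    k,d=K(p);R=np.array(p["rotation"]);o=np.array(p["origin"])
    X=(np.array(X,float).reshape(-1,3)-o)@R
    return cv2.projectPoints(X,np.zeros(3),np.zeros(3),k,d)[0].reshape(-1,2)
def snap(c,name=None,scale=1.5):
    p=imaging.camera_params(c); im=imaging.grab_frame(c)
    if name: cv2.imwrite(f"pics/{name}.png",cv2.resize(im,None,fx=scale,fy=scale))
    return p,im
def foot(c,p,names,z):
    for n in names:
        for r in nets.silhouettes(c,n)[:2]:
            m=r["mask"].astype(np.uint8); cs=cv2.findContours(m,0,2)[0]
            if not cs: continue
            k=max(cs,key=cv2.contourArea).reshape(-1,2)
            w=ray(p,k,z)[:,:2]; rc=cv2.minAreaRect((w*1000).astype(np.float32))
            print(n,round(r["p"],2),r["rect"],"c",np.round(rc[0],0),"s",np.round(rc[1],0),"a",round(rc[2]),m.sum())
E
python3 - <<'E'
from h import *
np.set_printoptions(precision=3,suppress=True)
for c in("scene","top"):
    p,im=snap(c,c+"0"); print(c,p)
    foot(c,p,["tray","tub_square","tub_oblong","tub_round","lid_square","lid_oblong","lid_round","tilt_bin","bin_housing"],0.2)
s=telemetry.get_state();print(s)
E
```

```text
scene {'vertical_fov': 51.6374950104254, 'cx': 260.7426164145751, 'cy': 189.43743537090486, 'dist_coeffs': array([-0.141,  0.   ,  0.   ,  0.   ,  0.   ]), 'origin': array([-0.167, -0.411,  0.914]), 'rotation': array([[ 0.399, -0.591,  0.701],
       [-0.917, -0.24 ,  0.319],
       [-0.02 , -0.77 , -0.638]])}
tray 0.94 [247.4, 210.7, 95.5, 77.0] c [ 461. -207.] s [263.  94.] a 63 2978
tub_oblong 0.93 [335.2, 209.5, 29.9, 35.0] c [ 567. -319.] s [ 57. 112.] a 75 605
tub_round 0.68 [152.0, 190.3, 23.5, 24.4] c [468. 167.] s [103.  56.] a 40 442
lid_square 0.66 [300.3, 199.5, 23.1, 13.3] c [ 600. -212.] s [54. 59.] a 81 273
lid_square 0.46 [201.8, 209.9, 22.3, 12.2] c [469.  19.] s [56. 56.] a 78 269
lid_round 0.85 [202.5, 207.2, 22.2, 15.1] c [468.  21.] s [61. 62.] a 78 316
tilt_bin 0.65 [196.9, 134.1, 46.1, 51.2] c [714. 132.] s [301. 137.] a 35 1422
bin_housing 0.77 [195.8, 126.4, 65.6, 56.8] c [751. 123.] s [290. 232.] a 80 2859
top {'vertical_fov': 42.66291554232242, 'cx': 257.7083340650966, 'cy': 197.60157262193826, 'dist_coeffs': array([-0.063,  0.   ,  0.   ,  0.   ,  0.   ]),
[... 697 characters left out ...]
2. 52.] a 47 389
tilt_bin 0.97 [166.2, 134.6, 68.6, 29.5] c [658.  97.] s [187.  49.] a 81 1008
bin_housing 0.58 [169.6, 103.0, 72.7, 54.1] c [703.  90.] s [196. 141.] a 83 3249
{'time_s': 1.0, 'q': array([ 1.09 ,  0.181,  1.607,  0.   ,  1.354, -0.206]), 'qd': array([-0.   ,  0.   ,  0.   ,  0.   ,  0.002, -0.   ]), 'joint_efforts': array([  0.001, -43.382, -34.219,   0.071,   0.031,   0.   ]), 'eef_pos': array([0.156, 0.553, 0.239]), 'orientation': array([[-0.962,  0.271,  0.   ],
       [ 0.271,  0.962,  0.   ],
       [-0.   ,  0.   , -1.   ]]), 'contact_force': array([ 0.29 , -0.012,  0.035]), 'ft_torque': array([0.026, 0.023, 0.031]), 'grasp_force': 0.0, 'opening': 0.08816545284943322}
```

View pics/top0.png

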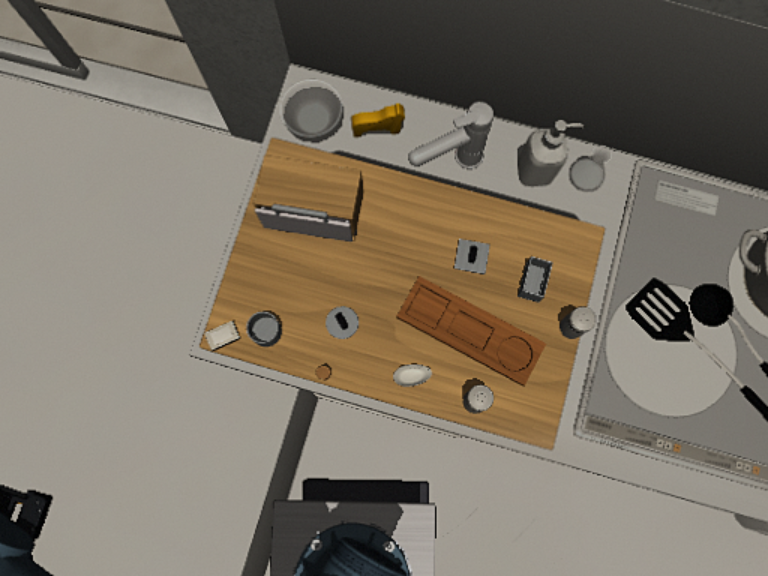

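View pics/scene0.png

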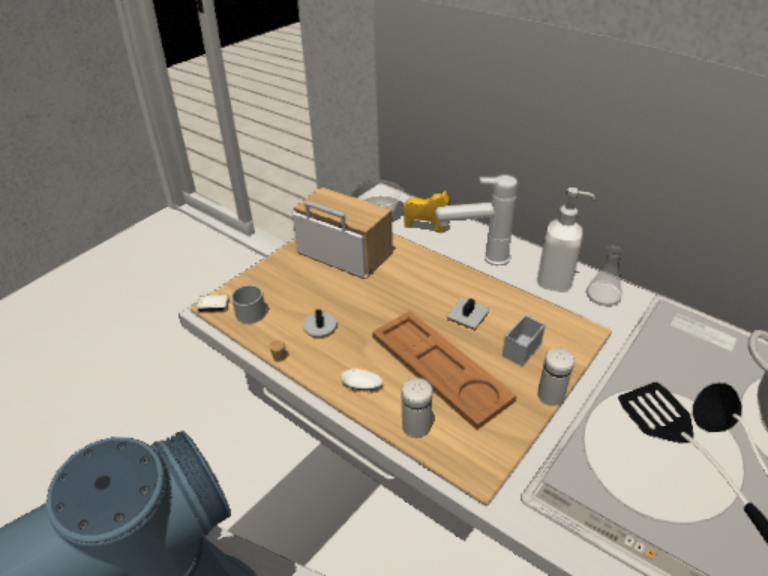

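Scene and top: round tub at px (264,328) of the top view, oblong tub (535,278), round lid (342,321), spare square lid (471,256), tray centre (470,330), bin (305,212). The square tub is absent. I'm moving over the round tub.

Emit:
jog_arm(
  motion=[0.019, -0.0245, 0.012, 0, 0, -6.4, 1, 0.019, -0.0245, 0.012, 0, 0, -6.4, 1, 0.019, -0.0245, 0.012, 0, 0, -6.4, 1, 0.019, -0.0245, 0.012, 0, 0, -6.4, 1, 0.019, -0.0245, 0.012, 0, 0, -6.4, 1, 0.019, -0.0245, 0.012, 0, 0, -6.4, 1, 0.019, -0.0245, 0.012, 0, 0, -6.4, 1, 0.019, -0.0245, 0.012, 0, 0, -6.4, 1],
  force=20,
)

```text
time_s: 1.67
eef_pos: [0.3086, 0.3562, 0.3355]
orientation: [[-0.387, 0.922, 0.0], [0.922, 0.387, 0.0], [0.0, 0.001, -1.0]]
contact_force: [1.1, 0.6, -0.7]
opening: 0.0883
grasp_force: 0.0
```

Emit:
jog_arm(
  motion=[0.019, -0.0245, 0.012, 0, 0, -6.4, 1, 0.019, -0.0245, 0.012, 0, 0, -6.4, 1, 0.019, -0.0245, 0.012, 0, 0, -6.4, 1, 0.019, -0.0245, 0.012, 0, 0, -6.4, 1, 0.019, -0.0245, 0.012, 0, 0, -6.4, 1, 0.019, -0.0245, 0.012, 0, 0, -6.4, 1, 0.019, -0.0245, 0.012, 0, 0, -6.4, 1, 0.019, -0.0245, 0.012, 0, 0, -6.4, 1],
)

```text
time_s: 2.33
eef_pos: [0.4607, 0.16, 0.4315]
orientation: [[0.477, 0.879, 0.001], [0.879, -0.477, 0.0], [0.0, 0.0, -1.0]]
contact_force: [0.9, 1.0, 0.4]
opening: 0.0881
grasp_force: 0.0
```

Emit:
jog_arm(
  motion=[0, 0, 0, 0, 0, 0, 1, 0, 0, 0, 0, 0, 0, 1, 0, 0, 0, 0, 0, 0, 1],
)

```text
time_s: 2.58
eef_pos: [0.4597, 0.1616, 0.4303]
orientation: [[0.471, 0.882, -0.001], [0.882, -0.471, 0.0], [-0.0, -0.001, -1.0]]
contact_force: [0.2, 0.1, 0.1]
opening: 0.0882
grasp_force: 0.0
```

```bash
python3 - <<'E'
from h import *
np.set_printoptions(precision=4,suppress=True)
p,im=snap("wrist","w1"); print(p,telemetry.get_state()["eef_pos"])
foot("wrist",p,["tub_round","lid_round","tray"],0.2365)
foot("wrist",p,["lid_round"],0.2)
E
```

```text
{'vertical_fov': 58.72232475735265, 'cx': 255.61089947416986, 'cy': 189.97422382609096, 'dist_coeffs': array([-0.021,  0.   ,  0.   ,  0.   ,  0.   ]), 'origin': array([0.4989, 0.2337, 0.5777]), 'rotation': array([[ 0.8822, -0.4468, -0.1485],
       [-0.4708, -0.8382, -0.2753],
       [-0.0015,  0.3128, -0.9498]])} [0.4594 0.162  0.4302]
tub_round 0.61 [225.6, 131.7, 55.1, 63.4] c [456. 159.] s [60. 55.] a 77 2462
lid_round 0.76 [296.7, 226.3, 46.0, 42.3] c [475.  42.] s [54. 52.] a 64 1615
lid_round 0.65 [231.8, 251.1, 20.5, 28.6] c [389.  64.] s [35. 24.] a 62 486
tray 0.75 [346.9, 300.0, 65.7, 84.0] c [ 474. -150.] s [56. 83.] a 61 2198
lid_round 0.76 [296.7, 226.3, 46.0, 42.3] c [472.  21.] s [60. 57.] a 64 1615
lid_round 0.65 [231.8, 251.1, 20.5, 28.6] c [378.  45.] s [39. 27.] a 62 486
```

View pics/w1.png

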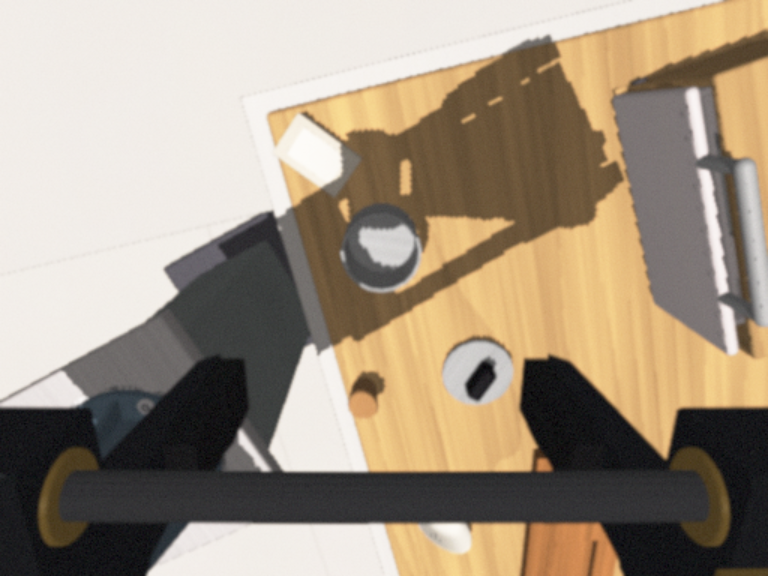

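The tub rim is centred at px (381,247), which gives about (0.455, 0.158). The lid is at (478,371) with its black bar. Descending to grasp.

Emit:
jog_arm(
  motion=[-0.0045, -0.004, -0.028, 0, 0, 0, 1, 0, 0, -0.035, 0, 0, 0, 1, 0, 0, -0.035, 0, 0, 0, 1, 0, 0, -0.035, 0, 0, 0, 1, 0, 0, -0.035, 0, 0, 0, 1, 0, 0, -0.03, 0, 0, 0, 1, 0, 0, -0.0195, 0, 0, 0, 1, 0, 0, 0, 0, 0, 0, 1],
)

```text
time_s: 3.5
eef_pos: [0.452, 0.1577, 0.2085]
orientation: [[0.471, 0.882, -0.009], [0.882, -0.471, -0.001], [-0.005, -0.007, -1.0]]
contact_force: [-0.6, -0.2, -0.3]
opening: 0.088
grasp_force: 0.0
```

Emit:
jog_arm(
  motion=[0, 0, 0, 0, 0, 0, 0.5, 0, 0, 0, 0, 0, 0, 0.5, 0, 0, 0, 0, 0, 0, 0.4, 0, 0, 0, 0, 0, 0, 0.4, 0, 0, 0, 0, 0, 0, 0.4, 0, 0, 0, 0, 0, 0, 0.4, 0, 0, 0, 0, 0, 0, 0.4, 0, 0, 0, 0, 0, 0, 0.4],
)

```text
time_s: 4.17
eef_pos: [0.4562, 0.1576, 0.2145]
orientation: [[0.472, 0.882, 0.002], [0.882, -0.472, 0.0], [0.001, 0.002, -1.0]]
contact_force: [-1.4, 0.1, 6.8]
opening: 0.0556
grasp_force: 20.0
```

Emit:
jog_arm(
  motion=[0, 0, 0.02, 0, 0, 0, 0.4, 0, 0, 0.035, 0, 0, 0, 0.4, 0, 0, 0.035, 0, 0, 0, 0.4, 0, -0.035, 0.03, 0, 0, 0, 0.4, 0, -0.04, 0.025, 0, 0, 0, 0.4, 0, -0.04, 0.02, 0, 0, 0, 0.4, 0, -0.04, 0.02, 0, 0, 0, 0.4, 0, -0.04, 0.02, 0, 0, 0, 0.4],
)

```text
time_s: 4.83
eef_pos: [0.455, -0.0227, 0.4094]
orientation: [[0.471, 0.882, 0.001], [0.882, -0.471, -0.0], [0.0, 0.001, -1.0]]
contact_force: [0.7, 0.1, -1.1]
opening: 0.0556
grasp_force: 20.0
```

Emit:
jog_arm(
  motion=[0, -0.04, 0.01, 0, 0, 0, 0.4, 0, -0.04, 0, 0, 0, 0, 0.4, 0.003, -0.04, 0, 0, 0, 0, 0.4, 0.003, -0.04, 0, 0, 0, 0, 0.4, 0, -0.01, 0, 0, 0, 0, 0.4, 0, 0, 0, 0, 0, 0, 0.4, 0, 0, 0, 0, 0, 0, 0.4, 0, 0, 0, 0, 0, 0, 0.4],
)

```text
time_s: 5.5
eef_pos: [0.4615, -0.1902, 0.4183]
orientation: [[0.471, 0.882, -0.0], [0.882, -0.471, 0.001], [0.001, -0.0, -1.0]]
contact_force: [-0.2, 0.1, -1.2]
opening: 0.0559
grasp_force: 20.0
```

```bash
python3 - <<'E'
from h import *
np.set_printoptions(precision=4,suppress=True)
p,im=snap("wrist","w2"); s=telemetry.get_state(); print(p["origin"],s["eef_pos"],s["opening"],s["grasp_force"])
foot("wrist",p,["tray"],0.2055)
p,im=snap("top");foot("top",p,["tray"],0.2055)
p,im=snap("scene");foot("scene",p,["tray"],0.2055)
E
```

```text
[ 0.5006 -0.1182  0.5657] [ 0.4616 -0.1899  0.4185] 0.05588839215176002 19.999900011898717
tray 0.9 [222.0, 47.1, 87.0, 164.2] c [ 481. -171.] s [173.  85.] a 62 12104
tray 0.63 [273.0, 193.0, 89.6, 60.1] c [ 416. -292.] s [65. 88.] a 61 1328
tray 0.76 [249.9, 209.5, 95.9, 74.6] c [ 456. -209.] s [264.  95.] a 63 3078
```

View pics/w2.png

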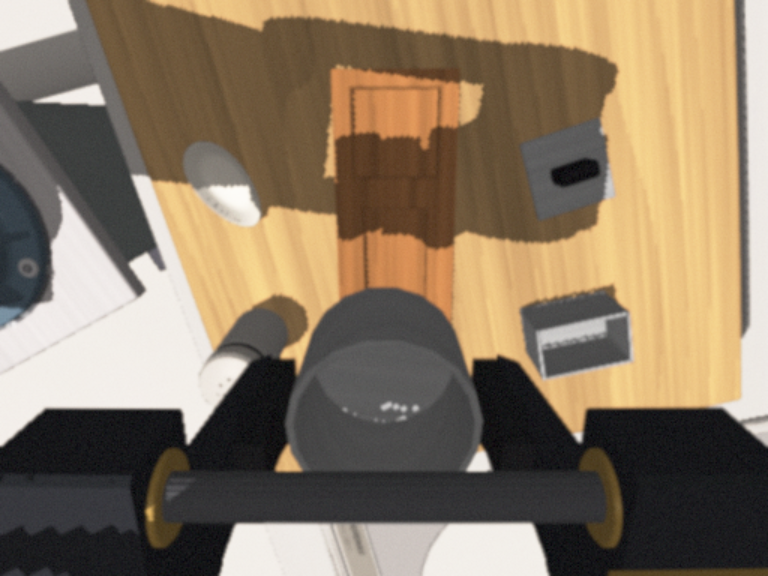

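Wrist view: the held tub's rim spans x 288..482 with its top edge at y 340. The tray's far end is at (335,67)-(461,70) and the square pocket spans (352,87)-(440,178).

```bash
python3 - <<'E'
from h import *
np.set_printoptions(precision=4,suppress=True)
p=imaging.camera_params("wrist");s=telemetry.get_state();R=np.array(s["orientation"]);t=np.array(s["eef_pos"])
w=ray(p,np.array([(335,67),(461,70),(338,237),(453,245)])/1.5,.2055);print("tray edge",w)
q=ray(p,np.array([(352,87),(440,87),(440,178),(352,178)])/1.5,.2055);print("sq",q,q.mean(0))
# fit with known yaw: tray x edges
for yaw in (60,61,62,63,64):
    a=np.radians(yaw);yd=np.array([np.cos(a),np.sin(a)]);xd=np.array([yd[1],-yd[0]])
    print(yaw,"x'",w[:,:2]@xd,"y'",w[:2,:2]@yd, "sq x'",q[:,:2]@xd,"y'",q[:,:2]@yd)
th=np.linspace(0,2*np.pi,200)
for a in(-.004,0,.004):
    c=t+R[:,0]*a; X=np.c_[c[0]+.028*np.cos(th),c[1]+.028*np.sin(th),np.full(200,t[2]+.022)]
    u=proj(p,X)*1.5; print(a,u.min(0),u.max(0))
E
```

```text
tray edge [[ 0.4873 -0.076   0.2055]
 [ 0.5591 -0.1163  0.2055]
 [ 0.4331 -0.1755  0.2055]
 [ 0.5035 -0.2198  0.2055]]
sq [[ 0.4912 -0.0919  0.2055]
 [ 0.5424 -0.1192  0.2055]
 [ 0.5163 -0.1724  0.2055]
 [ 0.4623 -0.1437  0.2055]] [ 0.503  -0.1318  0.2055]
60 x' [0.46   0.5424 0.4628 0.5459] y' [0.1779 0.1789] sq x' [0.4713 0.5293 0.5333 0.4722] y' [0.166  0.168  0.1088 0.1067]
61 x' [0.4631 0.5454 0.4639 0.5469] y' [0.1698 0.1694] sq x' [0.4741 0.5322 0.5351 0.474 ] y' [0.1577 0.1587 0.0995 0.0985]
62 x' [0.466  0.5483 0.4648 0.5478] y' [0.1617 0.1599] sq x' [0.4768 0.5349 0.5368 0.4757] y' [0.1494 0.1494 0.0901 0.0902]
63 x' [0.4687 0.551  0.4656 0.5484] y' [0.1536 0.1503] sq x' [0.4794 0.5374 0.5383 0.4772] y' [0.1411 0.14   0.0807 0.0818]
64 x' [0.4713 0.5535 0.4662 0.5489] y' [0.1454 0.1406] sq x' [0.4818 0.5398 0.5396 0.4785] y' [0.1327 0.1306 0.0713 0.0735]
-0.004 [283.6574 344.0952] [479.9137 512.4417]
0 [282.7655 330.3436] [480.7747 501.7598]
0.004 [281.86   316.3324] [481.6487 490.8899]
```

Emit:
jog_arm(
  motion=[-0.005, -0.0114, -0.0195, 0, 0, 5.6, 0.4, -0.005, -0.0114, -0.0195, 0, 0, 5.6, 0.4, -0.005, -0.0114, -0.0195, 0, 0, 5.6, 0.4, -0.005, -0.0114, -0.0195, 0, 0, 5.6, 0.4, -0.005, -0.0114, -0.0195, 0, 0, 5.6, 0.4, -0.005, -0.0114, -0.0195, 0, 0, 5.6, 0.4, -0.005, -0.0114, -0.0195, 0, 0, 5.6, 0.4, -0.005, -0.0114, -0.0195, 0, 0, 5.6, 0.4],
)

```text
time_s: 6.47
eef_pos: [0.4214, -0.2826, 0.2616]
orientation: [[-0.292, 0.956, 0.0], [0.956, 0.292, -0.0], [-0.0, 0.0, -1.0]]
contact_force: [0.5, -0.6, -0.8]
opening: 0.0557
grasp_force: 20.0
```

Emit:
jog_arm(
  motion=[0, 0, 0, 0, 0, 0, 0.4, 0, 0, 0, 0, 0, 0, 0.4, 0, 0, 0, 0, 0, 0, 0.4],
)

```text
time_s: 6.72
eef_pos: [0.4222, -0.2823, 0.2636]
orientation: [[-0.284, 0.959, 0.001], [0.959, 0.284, -0.001], [-0.001, 0.001, -1.0]]
contact_force: [0.9, -0.9, -0.8]
opening: 0.0559
grasp_force: 20.0
```

```bash
python3 - <<'E'
from h import *
np.set_printoptions(precision=4,suppress=True)
s=telemetry.get_state(); print(s["eef_pos"],s["q"],s["contact_force"])
p,im=snap("wrist","w3")
for X in [(.4222,-.2836,.2055)]:
    th=np.linspace(0,6.28,60); C=np.c_[X[0]+.03*np.cos(th),X[1]+.03*np.sin(th),np.full(60,.2055)]
    for u in proj(p,C)*1.5: print(u.astype(int),end=' ') if 0 else None
E
```

```text
[ 0.4222 -0.2823  0.2636] [-0.8237  0.0065  1.745   0.0004  1.3889 -1.1119] [ 0.8947 -0.9331 -0.8254]
```

View pics/w3.png

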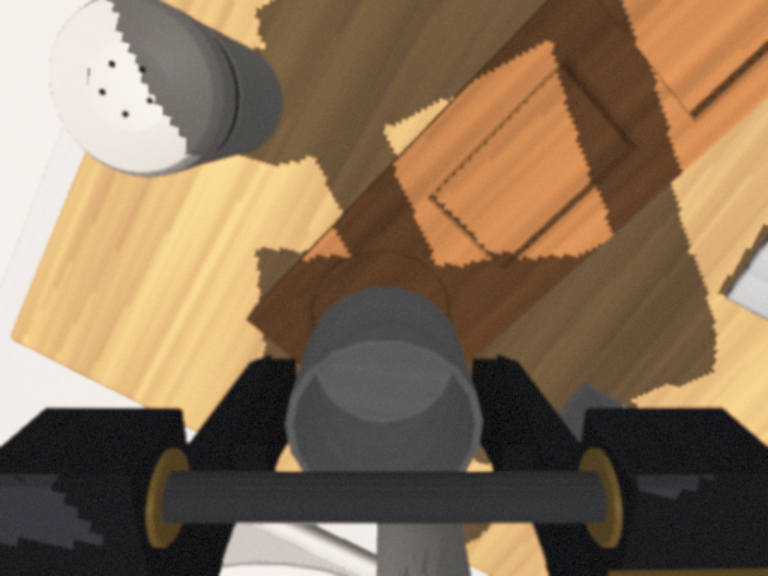

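Wrist view: the round pocket's rim shows behind the tub, top at (382,252) and sides at about x 313 and 448. The shaker is clear at upper left.

```bash
python3 - <<'E'
from h import *
np.set_printoptions(precision=4,suppress=True)
p=imaging.camera_params("wrist")
from scipy.optimize import least_squares
pts=ray(p,np.array([(313,300),(322,280),(350,260),(382,252),(415,260),(440,280),(448,300)])/1.5,.2055)[:,:2]
r=least_squares(lambda c:np.hypot(*(pts-c).T)-.03,[.4222,-.2836]);print(r.x,r.fun)
# tub bottom/top outline visible centre: bottom circle top-edge at y=288
s=telemetry.get_state();R=np.array(s["orientation"]);t=np.array(s["eef_pos"]);th=np.linspace(0,2*np.pi,200)
for a in(-.006,-.003,0,.003):
  for dz in(-.024,.022):
    c=t+R[:,0]*a; X=np.c_[c[0]+.028*np.cos(th),c[1]+.028*np.sin(th),np.full(200,t[2]+dz)]
    u=proj(p,X)*1.5; print(a,dz,u.min(0),u.max(0))
E
```

```text
[ 0.4227 -0.2842] [ 0.0003  0.0005 -0.0006 -0.0001  0.      0.0006 -0.    ]
-0.006 -0.024 [305.878  293.1886] [456.7087 429.07  ]
-0.006 0.022 [282.9329 349.5116] [478.583  516.5668]
-0.003 -0.024 [305.4843 285.147 ] [457.0803 422.4225]
-0.003 0.022 [282.2595 339.2975] [479.2203 508.6363]
0 -0.024 [305.0873 277.0209] [457.4551 415.7084]
0 0.022 [281.5783 328.9387] [479.8649 500.6012]
0.003 -0.024 [304.687  268.8093] [457.8331 408.9269]
0.003 0.022 [280.8893 318.4329] [480.5168 492.4598]
```

Emit:
jog_arm(
  motion=[-0.0017, 0.0011, -0.012, 0, 0, 0, 0.4, 0, 0, -0.014, 0, 0, 0, 0.4, 0, 0, -0.006, 0, 0, 0, 0.4, 0, 0, -0.004, 0, 0, 0, 0.4, 0, 0, -0.003, 0, 0, 0, 0.4, 0, 0, -0.003, 0, 0, 0, 0.4, 0, 0, -0.002, 0, 0, 0, 0.4, 0, 0, 0, 0, 0, 0, 0.4],
)

```text
time_s: 7.43
eef_pos: [0.4201, -0.2817, 0.2195]
orientation: [[-0.287, 0.958, 0.001], [0.958, 0.287, -0.001], [-0.001, 0.0, -1.0]]
contact_force: [-2.0, 2.4, 4.8]
opening: 0.0553
grasp_force: 20.0
```

Emit:
jog_arm(
  motion=[0, 0, -0.001, 0, 0, 0, 0.4, 0, 0, 0, 0, 0, 0, 0.4, 0, 0, 0, 0, 0, 0, 0.9, 0, 0, 0, 0, 0, 0, 0.9, 0, 0, 0, 0, 0, 0, 0.9, 0, 0, 0, 0, 0, 0, 0.9, 0, 0, 0.01, 0, 0, 0, 0.9, 0, 0, 0.03, 0, 0, 0, 0.9],
)

```text
time_s: 8.1
eef_pos: [0.418, -0.2795, 0.2539]
orientation: [[-0.286, 0.958, -0.006], [0.958, 0.286, 0.006], [0.008, -0.004, -1.0]]
contact_force: [-0.3, 0.4, 0.1]
opening: 0.0793
grasp_force: 0.0
```

Emit:
jog_arm(
  motion=[0.01, 0, 0.04, 0, 0, 0, 0.9, 0.03, 0.02, 0.04, 0, 0, -7, 0.9, 0.03, 0.03, 0.04, 0, 0, -7, 0.9, 0.02, 0.03, 0.03, 0, 0, -7, 0.9, 0.01, 0.03, 0.03, 0, 0, -7, 0.9, 0, 0, 0, 0, 0, -7, 0.9, 0, 0, 0, 0, 0, -7, 0.9, 0, 0, 0, 0, 0, 0, 0.9],
)

```text
time_s: 8.77
eef_pos: [0.5022, -0.1886, 0.4135]
orientation: [[0.431, 0.902, 0.001], [0.902, -0.431, -0.001], [-0.0, 0.002, -1.0]]
contact_force: [-0.3, -0.1, -0.3]
opening: 0.0793
grasp_force: 0.0
```

```bash
python3 - <<'E'
from h import *
np.set_printoptions(precision=4,suppress=True)
s=telemetry.get_state(); print(s["eef_pos"],s["q"],s["contact_force"])
p,im=snap("wrist","w4")
foot("wrist",p,["tub_round","tub_oblong"],0.2365)
foot("wrist",p,["lid_square"],0.2)
E
```

```text
[ 0.5022 -0.1886  0.4135] [-0.5806  0.0043  1.4528 -0.      1.6827 -0.1352] [-0.2877 -0.1113 -0.2928]
tub_round 0.75 [199.2, 234.9, 52.4, 64.5] c [ 424. -277.] s [77. 56.] a 64 2702
tub_oblong 0.8 [311.7, 216.5, 73.0, 57.8] c [ 554. -308.] s [62. 72.] a 77 2096
lid_square 0.93 [310.9, 108.5, 63.2, 60.8] c [ 598. -210.] s [58. 58.] a 81 2884
```

View pics/w4.png

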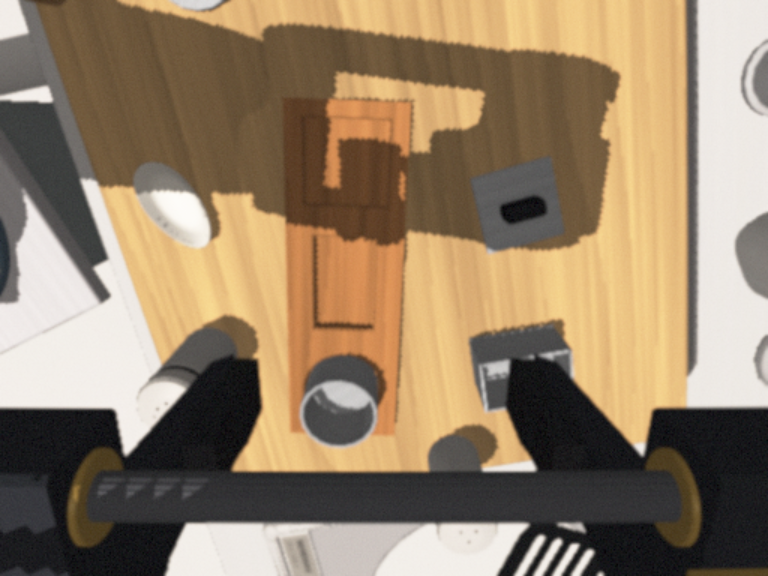

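The round tub sits in its pocket, rim at (340,413). The oblong tub at (522,378) is half hidden by a finger, so I'm re-posing to look at it along its own axis.

Emit:
jog_arm(
  motion=[0, -0.014, 0, 0, 0, 7.15, 1, 0, -0.014, 0, 0, 0, 7.15, 1, 0, -0.014, 0, 0, 0, 7.15, 1, 0, -0.014, 0, 0, 0, 7.15, 1, 0, -0.014, 0, 0, 0, 7.15, 1, 0, -0.014, 0, 0, 0, 7.15, 1, 0, -0.014, 0, 0, 0, 7.15, 1, -0.006, -0.012, 0, 0, 0, 7.15, 1],
)

```text
time_s: 9.63
eef_pos: [0.4957, -0.3004, 0.4114]
orientation: [[-0.534, 0.845, -0.001], [0.845, 0.534, 0.001], [0.001, -0.0, -1.0]]
contact_force: [0.7, 0.2, 0.7]
opening: 0.0884
grasp_force: 0.0
```

Emit:
jog_arm(
  motion=[0, 0, 0, 0, 0, 7.15, 1, 0, 0, 0, 0, 0, 7.15, 1, 0, 0, 0, 0, 0, 7.15, 1, 0, 0, 0, 0, 0, 7.15, 1, 0, 0, 0, 0, 0, 7.15, 1, 0, 0, 0, 0, 0, 7.15, 1, 0, 0, 0, 0, 0, 0, 1, 0, 0, 0, 0, 0, 0, 1],
)

```text
time_s: 10.3
eef_pos: [0.4955, -0.2995, 0.4119]
orientation: [[-0.964, 0.266, -0.0], [0.266, 0.964, 0.001], [0.001, 0.0, -1.0]]
contact_force: [-0.3, 0.2, 0.3]
opening: 0.088
grasp_force: 0.0
```

```bash
python3 - <<'E'
from h import *
np.set_printoptions(precision=4,suppress=True)
s=telemetry.get_state(); print(s["eef_pos"],s["q"],s["orientation"])
p,im=snap("wrist","w5")
foot("wrist",p,["tub_round","tub_oblong"],0.2365)
E
```

```text
[ 0.4955 -0.2995  0.4119] [-0.7486  0.1056  1.3501  0.      1.6866 -2.0501] [[-0.964   0.266  -0.0005]
 [ 0.266   0.964   0.0005]
 [ 0.0006  0.0004 -1.    ]]
tub_round 0.59 [220.1, 48.6, 61.7, 70.1] c [ 422. -284.] s [56. 56.] a 75 3223
tub_oblong 0.7 [228.1, 179.1, 43.8, 72.3] c [ 547. -318.] s [40. 77.] a 75 2682
```

View pics/w5.png

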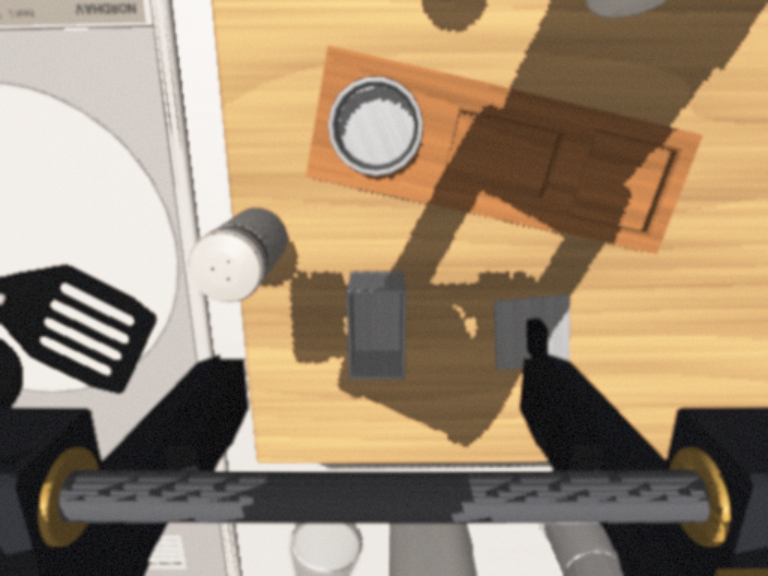

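The oblong tub at (377,325) is square to the tool, and the shaker at (240,255) stands nearby. I'll grip 8 mm off-centre away from the shaker, and a bit high.

Emit:
jog_arm(
  motion=[0.032, -0.011, 0, 0, 0, 0, 1, 0.032, -0.011, -0.01, 0, 0, 0, 1, 0, 0, -0.03, 0, 0, 0, 1, 0, 0, -0.035, 0, 0, 0, 1, 0, 0, -0.035, 0, 0, 0, 1, 0, 0, -0.035, 0, 0, 0, 1, 0, 0, -0.03, 0, 0, 0, 1, 0, 0, -0.018, 0, 0, 0, 1],
)

```text
time_s: 11.12
eef_pos: [0.5583, -0.3199, 0.2146]
orientation: [[-0.964, 0.265, -0.004], [0.265, 0.964, 0.004], [0.005, 0.002, -1.0]]
contact_force: [0.4, 0.5, 0.5]
opening: 0.088
grasp_force: 0.0
```

Emit:
jog_arm(
  motion=[0, 0, 0, 0, 0, 0, 0.8, 0, 0, 0, 0, 0, 0, 0.25, 0, 0, 0, 0, 0, 0, 0.25, 0, 0, 0, 0, 0, 0, 0.25, 0, 0, 0, 0, 0, 0, 0.25, 0, 0, 0, 0, 0, 0, 0.25, 0, 0, 0, 0, 0, 0, 0.25, 0, 0, 0, 0, 0, 0, 0.25],
)

```text
time_s: 11.78
eef_pos: [0.56, -0.3214, 0.22]
orientation: [[-0.965, 0.263, 0.001], [0.263, 0.965, -0.001], [-0.001, -0.001, -1.0]]
contact_force: [-0.6, 0.4, 2.3]
opening: 0.0398
grasp_force: 20.0
```

Emit:
jog_arm(
  motion=[0, 0, 0.02, 0, 0, 0, 0.25, 0, 0, 0.04, 0, 0, 0, 0.25, 0, 0, 0.04, 0, 0, 0, 0.25, 0, 0, 0.04, 0, 0, 0, 0.25, -0.0067, 0.0072, -0.004, 0, 0, -6.87, 0.25, -0.0067, 0.0072, -0.004, 0, 0, -6.87, 0.25, -0.0067, 0.0072, -0.004, 0, 0, -6.87, 0.25, -0.0067, 0.0072, -0.004, 0, 0, -6.87, 0.25],
)

```text
time_s: 12.45
eef_pos: [0.5326, -0.292, 0.3431]
orientation: [[-0.731, 0.683, 0.0], [0.683, 0.731, 0.0], [0.0, 0.0, -1.0]]
contact_force: [0.3, 0.2, -1.1]
opening: 0.0398
grasp_force: 20.0
```

Emit:
jog_arm(
  motion=[-0.0067, 0.0072, -0.004, 0, 0, -6.87, 0.25, -0.0067, 0.0072, -0.004, 0, 0, -6.87, 0.25, -0.0067, 0.0072, -0.004, 0, 0, -6.87, 0.25, -0.0067, 0.0072, -0.004, 0, 0, -6.87, 0.25, -0.0067, 0.0072, -0.004, 0, 0, -6.87, 0.25, -0.0067, 0.0072, -0.004, 0, 0, -6.87, 0.25, -0.0067, 0.0072, -0.004, 0, 0, -6.87, 0.25, -0.0067, 0.0072, -0.004, 0, 0, -6.87, 0.25],
)

```text
time_s: 13.12
eef_pos: [0.4789, -0.2343, 0.3109]
orientation: [[0.14, 0.99, -0.0], [0.99, -0.14, 0.0], [0.0, -0.0, -1.0]]
contact_force: [-0.2, -0.4, -1.0]
opening: 0.0401
grasp_force: 20.0
```

Emit:
jog_arm(
  motion=[-0.0067, 0.0072, -0.004, 0, 0, -6.87, 0.25, -0.0067, 0.0072, -0.004, 0, 0, -6.87, 0.25, -0.0067, 0.0072, -0.004, 0, 0, -6.87, 0.25, 0, 0, 0, 0, 0, 0, 0.25, 0, 0, 0, 0, 0, 0, 0.25, 0, 0, 0, 0, 0, 0, 0.25],
)

```text
time_s: 13.62
eef_pos: [0.4596, -0.2136, 0.2996]
orientation: [[0.471, 0.882, 0.001], [0.882, -0.471, -0.001], [-0.0, 0.001, -1.0]]
contact_force: [-0.1, -0.7, -0.4]
opening: 0.0397
grasp_force: 20.0
```

```bash
python3 - <<'E'
from h import *
np.set_printoptions(precision=4,suppress=True)
s=telemetry.get_state(); print(s["eef_pos"],s["opening"],s["orientation"])
p,im=snap("wrist","w6")
cv2.imwrite("pics/w6.png",cv2.resize(im[0:330,100:400],None,fx=1.8,fy=1.8))
import pickle;pickle.dump((p,s),open("w6.pkl","wb"))
E
```

```text
[ 0.4596 -0.2136  0.2996] 0.03974542237096918 [[ 0.471   0.8821  0.0006]
 [ 0.8821 -0.471  -0.0006]
 [-0.0002  0.0008 -1.    ]]
```

View pics/w6.png

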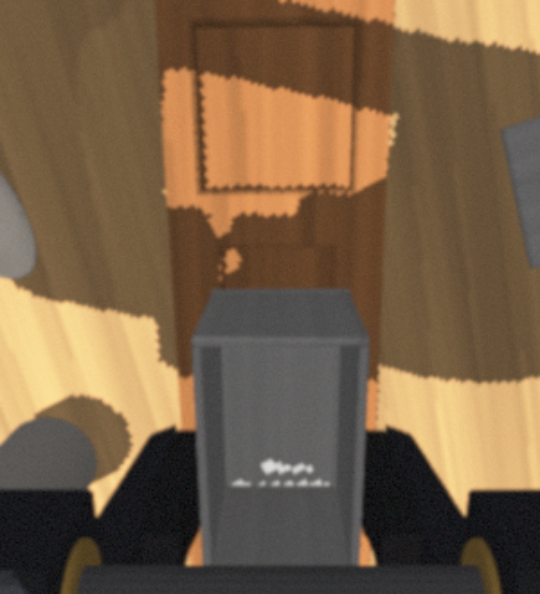

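```bash
python3 - <<'E'
from h import *
import pickle
np.set_printoptions(precision=4,suppress=True)
p,s=pickle.load(open("w6.pkl","rb"));t=np.array(s["eef_pos"]);R=np.array(s["orientation"])
px=lambda L:np.array(L)/1.8+[100,0]
a=np.radians(61.7);yd=np.array([np.cos(a),np.sin(a)]);xd=np.array([yd[1],-yd[0]])
def tr(L,z):
    w=ray(p,px(L),z)[:,:2]; return np.c_[w@xd,w@yd]
print("sq",tr([(193,24),(357,22),(352,188),(200,190)],.2055))
print("obl edge",tr([(222,246),(336,246),(222,270),(336,270)],.2055))
print("tray sides",tr([(160,100),(165,200),(396,60),(388,150),(385,250)],.2055))
print("rim",tr([(193,341),(367,341)],t[2]+.0165)); print("base",tr([(213,289),(349,289)],t[2]-.0295))
print("tcp",t[:2]@xd,t[:2]@yd,"toolx yaw",np.degrees(np.arctan2(R[1,0],R[0,0])))
E
```

```text
sq [[0.475  0.1512]
 [0.5333 0.152 ]
 [0.5337 0.0945]
 [0.4755 0.0935]]
obl edge [[0.4834 0.0721]
 [0.5283 0.0722]
 [0.4832 0.0625]
 [0.5286 0.0626]]
tray sides [[0.4619 0.1258]
 [0.4619 0.0898]
 [0.5479 0.1397]
 [0.5467 0.1085]
 [0.5477 0.0707]]
rim [[0.4867 0.0689]
 [0.5258 0.0691]]
base [[0.4865 0.07  ]
 [0.5266 0.0701]]
tcp 0.5059580459284758 0.029857963564245554 toolx yaw 61.9021213581484
```

The held tub lines up with the oblong pocket within about 1 mm (pocket far edge at y 246, tub base edge at 289). Lowering.

Emit:
jog_arm(
  motion=[-0.0003, 0.0007, -0.02, 0, 0, 0, 0.25, 0, 0, -0.02, 0, 0, 0, 0.25, 0, 0, -0.012, 0, 0, 0, 0.25, 0, 0, -0.008, 0, 0, 0, 0.25, 0, 0, -0.005, 0, 0, 0, 0.25, 0, 0, -0.004, 0, 0, 0, 0.25, 0, 0, -0.003, 0, 0, 0, 0.25, 0, 0, -0.002, 0, 0, 0, 0.25],
)

```text
time_s: 14.33
eef_pos: [0.4593, -0.2128, 0.2255]
orientation: [[0.474, 0.881, 0.001], [0.881, -0.474, -0.001], [-0.0, 0.001, -1.0]]
contact_force: [-0.1, 0.5, 0.4]
opening: 0.0399
grasp_force: 20.0
```

Emit:
jog_arm(
  motion=[0, 0, -0.001, 0, 0, 0, 0.25, 0, 0, -0.001, 0, 0, 0, 0.25, 0, 0, 0, 0, 0, 0, 0.25],
)

```text
time_s: 14.58
eef_pos: [0.4593, -0.2127, 0.2249]
orientation: [[0.474, 0.881, 0.001], [0.881, -0.474, -0.001], [-0.0, 0.001, -1.0]]
contact_force: [-2.8, 1.4, 7.2]
opening: 0.0397
grasp_force: 20.0
```

Emit:
jog_arm(
  motion=[0, 0, 0, 0, 0, 0, 0.7, 0, 0, 0, 0, 0, 0, 0.7, 0, 0, 0, 0, 0, 0, 0.7, 0, 0, 0, 0, 0, 0, 0.7, 0, 0, 0.01, 0, 0, 0, 0.7, 0, 0, 0.03, 0, 0, 0, 0.7, 0, 0, 0.03, 0, 0, 0, 0.7, 0, 0, 0, 0, 0, 0, 0.7],
)

```text
time_s: 15.25
eef_pos: [0.4613, -0.2142, 0.3001]
orientation: [[0.474, 0.881, 0.008], [0.881, -0.474, -0.006], [-0.002, 0.01, -1.0]]
contact_force: [1.2, -0.5, -0.2]
opening: 0.0617
grasp_force: 0.0
```

Emit:
jog_arm(
  motion=[0.008, 0.0331, 0.014, 0, 0, -3.9, 0.7, 0.008, 0.0331, 0.014, 0, 0, -3.9, 0.7, 0.008, 0.0331, 0.014, 0, 0, -3.9, 0.7, 0.008, 0.0331, 0.014, 0, 0, -3.9, 0.7, 0.008, 0.0331, 0.014, 0, 0, -3.9, 0.7, 0.008, 0.0331, 0.014, 0, 0, -3.9, 0.7, 0.008, 0.0331, 0.014, 0, 0, -3.9, 0.7, 0.008, 0.0331, 0.014, 0, 0, -3.9, 0.7],
)

```text
time_s: 15.92
eef_pos: [0.523, 0.0541, 0.4065]
orientation: [[0.863, 0.505, 0.001], [0.505, -0.863, -0.0], [0.001, 0.001, -1.0]]
contact_force: [0.7, -0.7, -0.1]
opening: 0.0619
grasp_force: 0.0
```

Emit:
jog_arm(
  motion=[0, 0, 0, 0, 0, 0, 0.5, 0, 0, 0, 0, 0, 0, 0.5, 0, 0, 0, 0, 0, 0, 0.5],
)

```text
time_s: 16.17
eef_pos: [0.5227, 0.0521, 0.4049]
orientation: [[0.861, 0.509, -0.001], [0.509, -0.861, -0.0], [-0.001, 0.0, -1.0]]
contact_force: [-0.3, -0.2, -0.4]
opening: 0.0452
grasp_force: 0.0
```

```bash
cat >> h.py <<'E'
def bar(c,p,name,zp,zb):
    """lid plate centre (mask at plate z) and dark bar pose (at bar top z)"""
    im=imaging.grab_frame(c); g=cv2.cvtColor(im,6)
    for r in nets.silhouettes(c,name)[:2]:
        m=r["mask"].astype(np.uint8); k=max(cv2.findContours(m,0,2)[0],key=cv2.contourArea).reshape(-1,2)
        rc=cv2.minAreaRect((ray(p,k,zp)[:,:2]*1000).astype(np.float32))
        v=g[m>0]; th=np.median(v)*0.5
        b=((g<th)&(cv2.morphologyEx(m,3,np.ones((9,9)))>0)).astype(np.uint8)
        k=max(cv2.findContours(b,0,2)[0],key=cv2.contourArea).reshape(-1,2)
        rb=cv2.minAreaRect((ray(p,k,zb)[:,:2]*1000).astype(np.float32))
        print(name,round(r["p"],2),"plate",np.round(rc[0],1),np.round(rc[1],1),round(rc[2]),"bar",np.round(rb[0],1),np.round(rb[1],1),round(rb[2],1),"med",np.median(v))
    return im
E
python3 - <<'E'
from h import *
np.set_printoptions(precision=4,suppress=True)
s=telemetry.get_state(); print(s["eef_pos"],np.degrees(np.arctan2(s["orientation"][1][1],s["orientation"][0][1])))
p,im=snap("wrist"); bar("wrist",p,"lid_round",.1985,.2225)
cv2.imwrite("pics/w7.png",cv2.resize(im,None,fx=1.5,fy=1.5))
E
```

```text
[0.5227 0.0521 0.4049] -59.40699281003014
lid_round 0.96 plate [472.2  21.1] [58.7 59.2] 31 bar [475.7  23.8] [30.4 10.5] 30.6 med 93.0
```

View pics/w7.png

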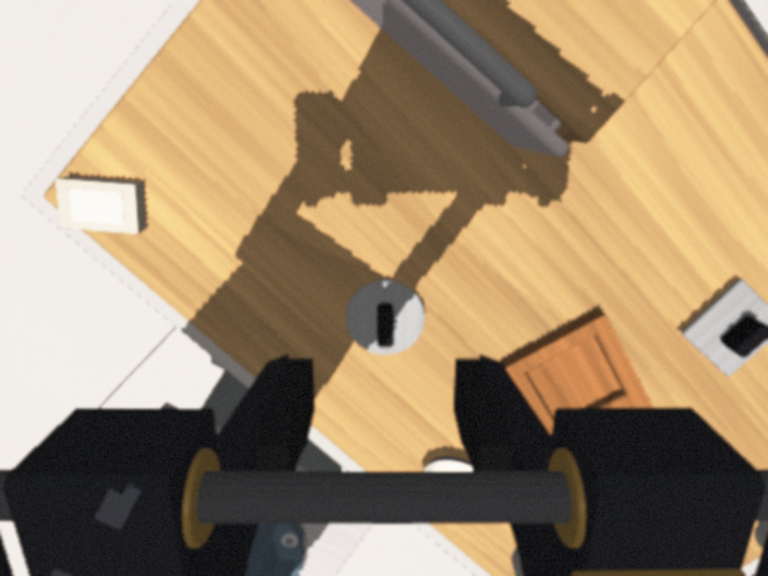

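The lid sits at (385,316) with its bar vertical in the image, so it is aligned with the tool. Grasping the bar.

Emit:
jog_arm(
  motion=[-0.025, -0.0155, -0.02, 0, 0, 0, 0.5, -0.0255, -0.0155, -0.035, 0, 0, 0, 0.5, 0, 0, -0.035, 0, 0, 0, 0.5, 0, 0, -0.035, 0, 0, 0, 0.5, 0, 0, -0.035, 0, 0, 0, 0.5, 0, 0, -0.025, 0, 0, 0, 0.5, 0, 0, -0.012, 0, 0, 0, 0.5, 0, 0, -0.003, 0, 0, 0, 0.5],
)

```text
time_s: 16.98
eef_pos: [0.4725, 0.022, 0.2051]
orientation: [[0.862, 0.506, -0.006], [0.506, -0.863, 0.001], [-0.005, -0.004, -1.0]]
contact_force: [-0.4, -0.6, 1.0]
opening: 0.0442
grasp_force: 0.0
```

Emit:
jog_arm(
  motion=[0, 0, 0, 0, 0, 0, 0.5, 0, 0, 0, 0, 0, 0, 0.05, 0, 0, 0, 0, 0, 0, 0.05, 0, 0, 0, 0, 0, 0, 0.05, 0, 0, 0, 0, 0, 0, 0.05, 0, 0, 0, 0, 0, 0, 0.05, 0, 0, 0, 0, 0, 0, 0.05, 0, 0, 0, 0, 0, 0, 0.05],
)

```text
time_s: 17.65
eef_pos: [0.4753, 0.0227, 0.2091]
orientation: [[0.862, 0.508, 0.001], [0.508, -0.862, -0.0], [0.001, 0.001, -1.0]]
contact_force: [-1.1, -0.8, 4.2]
opening: 0.012
grasp_force: 20.0
```

Emit:
jog_arm(
  motion=[0, 0, 0.02, 0, 0, 0, 0.05, 0, 0, 0.035, 0, 0, 0, 0.05, 0, 0, 0.035, 0, 0, 0, 0.05, -0.0062, -0.0381, 0.005, 0, 0, 0, 0.05, -0.0062, -0.0381, 0, 0, 0, 0, 0.05, -0.0062, -0.0381, 0, 0, 0, 0, 0.05, -0.0062, -0.0381, 0, 0, 0, 0, 0.05, -0.0062, -0.0381, 0, 0, 0, 0, 0.05],
)

```text
time_s: 18.32
eef_pos: [0.4432, -0.1691, 0.3035]
orientation: [[0.861, 0.508, 0.0], [0.508, -0.861, -0.0], [0.0, 0.0, -1.0]]
contact_force: [0.7, 0.2, -1.0]
opening: 0.0117
grasp_force: 20.0
```

Emit:
jog_arm(
  motion=[-0.0062, -0.0381, 0, 0, 0, 0, 0.05, -0.0062, -0.0381, 0, 0, 0, 0, 0.05, -0.0062, -0.0382, 0, 0, 0, 0, 0.05, 0, 0, 0, 0, 0, 0, 0.05, 0, 0, 0, 0, 0, 0, 0.05, 0, 0, 0, 0, 0, 0, 0.05],
)

```text
time_s: 18.82
eef_pos: [0.4251, -0.2817, 0.303]
orientation: [[0.862, 0.507, -0.001], [0.507, -0.862, 0.001], [0.0, -0.001, -1.0]]
contact_force: [-0.3, 0.5, -1.5]
opening: 0.012
grasp_force: 20.0
```

```bash
python3 - <<'E'
from h import *
import pickle
np.set_printoptions(precision=4,suppress=True)
s=telemetry.get_state(); print(s["eef_pos"],s["opening"],s["orientation"])
p,im=snap("wrist","w8")
cv2.imwrite("pics/w8.png",cv2.resize(im[80:384,80:420],None,fx=1.8,fy=1.8))
pickle.dump((p,s),open("w8.pkl","wb"))
E
```

```text
[ 0.4251 -0.2817  0.303 ] 0.01203605078225755 [[ 0.8619  0.507  -0.0005]
 [ 0.507  -0.8619  0.0012]
 [ 0.0002 -0.0013 -1.    ]]
```

View pics/w8.png

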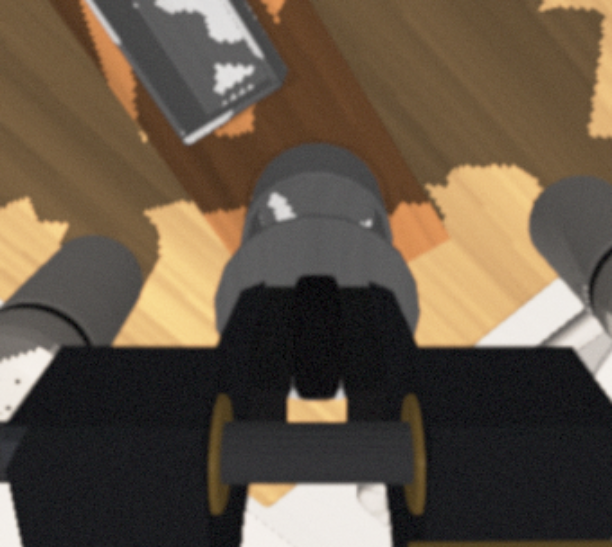

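Wrist crop: tub rim top at (317,172) with sides x 243..391. Held lid plate sides x 214..418, top y 215.

```bash
python3 - <<'E'
from h import *
import pickle
from scipy.optimize import least_squares
np.set_printoptions(precision=4,suppress=True)
p,s=pickle.load(open("w8.pkl","rb"));t=np.array(s["eef_pos"]);R=np.array(s["orientation"]);th=np.linspace(0,2*np.pi,400)
def ext(c,r,z):
    u=(proj(p,np.c_[c[0]+r*np.cos(th),c[1]+r*np.sin(th),np.full(400,z)])-[80,80])*1.8
    return np.array([u[:,0].min(),u[:,0].max(),u[:,1].min()])
for n,r,z,m in(("rim",.028,.2415,(243,391,172)),("plate",.0295,t[2]-.0086,(214,418,215))):
    f=least_squares(lambda c:ext(c,r,z)-m,t[:2]);print(n,f.x,f.fun,"tool",(f.x-t[:2])@R[:2,:2])
E
```

```text
rim [ 0.4209 -0.2845] [-2.2455  2.2431  0.1757] tool [-0.005   0.0003]
plate [ 0.422  -0.2835] [-1.5905  1.5894  0.1727] tool [-0.0036  0.    ]
```

Emit:
jog_arm(
  motion=[-0.0011, -0.001, -0.015, 0, 0, 0, 0.05, 0, 0, -0.015, 0, 0, 0, 0.05, 0, 0, -0.007, 0, 0, 0, 0.05, 0, 0, -0.004, 0, 0, 0, 0.05, 0, 0, -0.003, 0, 0, 0, 0.05, 0, 0, -0.003, 0, 0, 0, 0.05, 0, 0, -0.002, 0, 0, 0, 0.05, 0, 0, 0, 0, 0, 0, 0.05],
)

```text
time_s: 19.53
eef_pos: [0.4243, -0.283, 0.2545]
orientation: [[0.861, 0.508, 0.0], [0.508, -0.861, -0.0], [0.0, 0.0, -1.0]]
contact_force: [0.7, -0.1, -1.2]
opening: 0.0119
grasp_force: 20.0
```

Emit:
jog_arm(
  motion=[0, 0, -0.001, 0, 0, 0, 0.05, 0, 0, -0.001, 0, 0, 0, 0.05, 0, 0, 0, 0, 0, 0, 0.05],
)

```text
time_s: 19.78
eef_pos: [0.4245, -0.2834, 0.2541]
orientation: [[0.862, 0.508, 0.001], [0.508, -0.862, -0.001], [0.0, 0.001, -1.0]]
contact_force: [-2.6, 2.7, 8.3]
opening: 0.0112
grasp_force: 20.0
```

Emit:
jog_arm(
  motion=[0, 0, 0, 0, 0, 0, 0.5, 0, 0, 0, 0, 0, 0, 0.5, 0, 0, 0, 0, 0, 0, 0.5, 0, 0, 0, 0, 0, 0, 0.5, 0, 0, 0.01, 0, 0, 0, 0.5, 0, 0, 0.03, 0, 0, 0, 0.5, 0, 0, 0.035, 0, 0, 0, 0.5, 0, 0, 0.02, 0, 0, 0, 0.5],
)

```text
time_s: 20.45
eef_pos: [0.4247, -0.2837, 0.3516]
orientation: [[0.862, 0.508, 0.003], [0.508, -0.862, -0.003], [0.001, 0.004, -1.0]]
contact_force: [0.4, -0.6, 0.1]
opening: 0.0439
grasp_force: 0.0
```

Emit:
jog_arm(
  motion=[0.0153, 0.0275, 0.0065, 0, 0, 3.2, 0.5, 0.0153, 0.0275, 0.0065, 0, 0, 3.2, 0.5, 0.0153, 0.0275, 0.0065, 0, 0, 3.2, 0.5, 0.0153, 0.0275, 0.0065, 0, 0, 3.2, 0.5, 0.0153, 0.0275, 0.0065, 0, 0, 3.2, 0.5, 0.0153, 0.0275, 0.0065, 0, 0, 3.2, 0.5, 0.0153, 0.0275, 0.0065, 0, 0, 3.2, 0.5, 0.0153, 0.0275, 0.0065, 0, 0, 3.2, 0.5],
)

```text
time_s: 21.12
eef_pos: [0.5471, -0.0616, 0.4007]
orientation: [[0.555, 0.832, 0.001], [0.832, -0.555, -0.0], [0.0, 0.001, -1.0]]
contact_force: [1.1, 0.3, -0.7]
opening: 0.0444
grasp_force: 0.0
```

Emit:
jog_arm(
  motion=[0.0153, 0.0275, 0.0065, 0, 0, 3.2, 0.5, 0.0153, 0.0275, 0.0065, 0, 0, 3.2, 0.5, 0.0153, 0.0275, 0.0065, 0, 0, 3.2, 0.5, 0.0153, 0.0275, 0.0065, 0, 0, 3.2, 0.5, 0.0153, 0.0275, 0.0065, 0, 0, 3.2, 0.5, 0.0153, 0.0275, 0.0065, 0, 0, 3.2, 0.5, 0.0153, 0.0275, 0.0065, 0, 0, 3.2, 0.5, 0.0153, 0.0275, 0.0065, 0, 0, 3.2, 0.5],
)

```text
time_s: 21.78
eef_pos: [0.6694, 0.1584, 0.4525]
orientation: [[0.141, 0.99, 0.0], [0.99, -0.141, -0.0], [0.0, 0.0, -1.0]]
contact_force: [-0.2, -1.2, -0.3]
opening: 0.0443
grasp_force: 0.0
```

Emit:
jog_arm(
  motion=[0, 0, 0, 0, 0, 0, 0.4, 0, 0, 0, 0, 0, 0, 0.4, 0, 0, 0, 0, 0, 0, 0.4],
)

```text
time_s: 22.03
eef_pos: [0.6688, 0.1566, 0.4514]
orientation: [[0.145, 0.989, -0.001], [0.989, -0.145, -0.0], [-0.001, -0.001, -1.0]]
contact_force: [-0.1, -0.1, -0.9]
opening: 0.0354
grasp_force: 0.0
```

```bash
python3 - <<'E'
from h import *
import pickle
np.set_printoptions(precision=4,suppress=True)
s=telemetry.get_state(); print(s["eef_pos"],s["opening"],s["orientation"])
p,im=snap("wrist","w9"); pickle.dump((p,s),open("w9.pkl","wb"))
for n in ("bin_bar","tilt_bin","bin_housing"): print(n,[(r["p"],r["rect"]) for r in nets.find_in("wrist",n)[:2]])
pt=imaging.camera_params("top")
b=ray(pt,np.array([(275,208),(328,215)])/1.5,.3225);print(b,b.mean(0))
E
```

```text
[0.6688 0.1566 0.4514] 0.03538772413155493 [[ 0.1448  0.9895 -0.0006]
 [ 0.9895 -0.1448 -0.0005]
 [-0.0006 -0.0006 -1.    ]]
bin_bar [(0.86, [225.6, 138.6, 16.0, 168.2])]
tilt_bin [(0.61, [226.8, 141.3, 17.2, 172.1])]
bin_housing [(0.61, [223.8, 136.6, 114.3, 176.3])]
[[0.6397 0.1287 0.3225]
 [0.6289 0.04   0.3225]] [0.6343 0.0844 0.3225]
```

View pics/w9.png

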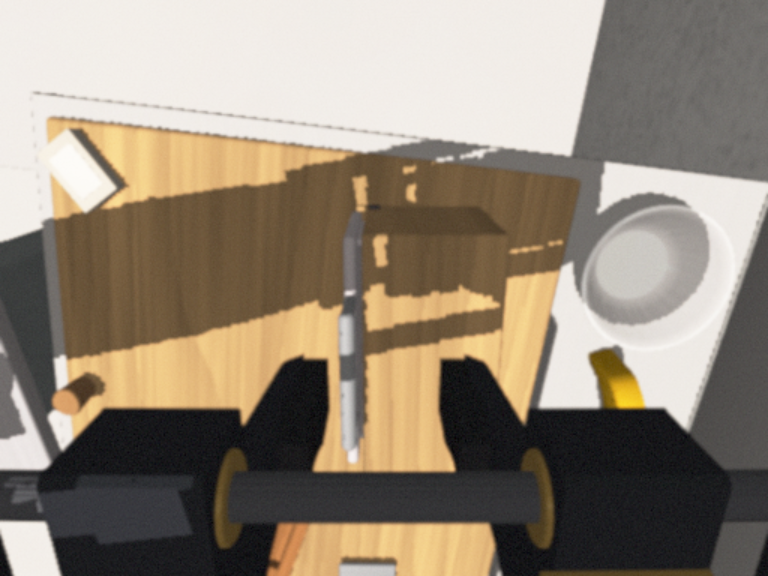

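The bar shows from (348,313) to (350,450), vertical in the image, so the tool is aligned with the hinge.

```bash
python3 - <<'E'
from h import *
import pickle
np.set_printoptions(precision=4,suppress=True)
p,s=pickle.load(open("w9.pkl","rb"))
b=ray(p,np.array([(347.5,316),(350,448)])/1.5,.3265);print(b,b.mean(0),np.degrees(np.arctan2(*(b[0]-b[1])[[1,0]])),np.hypot(*(b[0]-b[1])[:2]))
c=ray(p,np.array([(506,235),(500,330)])/1.5,.2965);print(c,np.degrees(np.arctan2(*(c[0]-c[1])[[1,0]])))
E
```

```text
[[0.6451 0.1332 0.3265]
 [0.6318 0.0453 0.3265]] [0.6385 0.0892 0.3265] 81.39822072359733 0.08897333469364391
[[0.7444 0.1597 0.2965]
 [0.7362 0.0981 0.2965]] 82.41850258686542
```

Emit:
jog_arm(
  motion=[-0.008, -0.017, -0.01, 0, 0, 0, 0.4, -0.008, -0.017, -0.02, 0, 0, 0, 0.4, -0.008, -0.017, -0.02, 0, 0, 0, 0.4, -0.008, -0.017, -0.03, 0, 0, 0, 0.4, 0, 0, -0.03, 0, 0, 0, 0.4, 0, 0, -0.018, 0, 0, 0, 0.4, 0, 0, -0.008, 0, 0, 0, 0.4, 0, 0, -0.003, 0, 0, 0, 0.4],
)

```text
time_s: 22.9
eef_pos: [0.6361, 0.0882, 0.3111]
orientation: [[0.145, 0.989, -0.003], [0.989, -0.145, 0.0], [-0.0, -0.002, -1.0]]
contact_force: [-0.0, -0.0, 0.1]
opening: 0.0353
grasp_force: 0.0
```

Emit:
jog_arm(
  motion=[0, 0, 0, 0, 0, 0, 0.4, 0, 0, 0, 0, 0, 0, 0.05, 0, 0, 0, 0, 0, 0, 0.05, 0, 0, 0, 0, 0, 0, 0.05, 0, 0, 0, 0, 0, 0, 0.05, 0, 0, 0, 0, 0, 0, 0.05, 0, 0, 0, 0, 0, 0, 0.05],
)

```text
time_s: 23.48
eef_pos: [0.6368, 0.0891, 0.3135]
orientation: [[0.144, 0.99, 0.0], [0.99, -0.144, 0.0], [0.0, 0.0, -1.0]]
contact_force: [-4.2, 0.4, 5.3]
opening: 0.0087
grasp_force: 20.0
```

```bash
python3 - <<'E'
import numpy as np
f=np.linspace(0,1.28,17)+.0333
P=np.c_[-.9895*.12*np.sin(f),.1448*.12*np.sin(f),.12*np.cos(f)]
print(np.round(np.diff(P,axis=0),4).tolist())
E
```

```text
[[-0.0095, 0.0014, -0.0007], [-0.0094, 0.0014, -0.0015], [-0.0092, 0.0014, -0.0022], [-0.009, 0.0013, -0.003], [-0.0088, 0.0013, -0.0037], [-0.0085, 0.0012, -0.0044], [-0.0081, 0.0012, -0.005], [-0.0077, 0.0011, -0.0057], [-0.0072, 0.0011, -0.0063], [-0.0067, 0.001, -0.0068], [-0.0061, 0.0009, -0.0074], [-0.0055, 0.0008, -0.0078], [-0.0049, 0.0007, -0.0082], [-0.0042, 0.0006, -0.0086], [-0.0035, 0.0005, -0.0089], [-0.0028, 0.0004, -0.0092]]
```

Emit:
jog_arm(
  motion=[-0.0095, 0.0014, -0.0007, 0, 0, 0, 0.05, -0.0094, 0.0014, -0.0015, 0, 0, 0, 0.05, -0.0092, 0.0014, -0.0022, 0, 0, 0, 0.05, -0.009, 0.0013, -0.003, 0, 0, 0, 0.05, -0.0088, 0.0013, -0.0037, 0, 0, 0, 0.05, -0.0085, 0.0012, -0.0044, 0, 0, 0, 0.05, -0.0081, 0.0012, -0.005, 0, 0, 0, 0.05, -0.0077, 0.0011, -0.0057, 0, 0, 0, 0.05],
)

```text
time_s: 24.15
eef_pos: [0.568, 0.0995, 0.2873]
orientation: [[0.144, 0.99, 0.005], [0.99, -0.144, 0.0], [0.001, 0.005, -1.0]]
contact_force: [3.3, 2.2, 1.1]
opening: 0.0092
grasp_force: 20.0
```

Emit:
jog_arm(
  motion=[-0.0072, 0.0011, -0.0063, 0, 0, 0, 0.05, -0.0067, 0.001, -0.0068, 0, 0, 0, 0.05, -0.0061, 0.0009, -0.0074, 0, 0, 0, 0.05, -0.0055, 0.0008, -0.0078, 0, 0, 0, 0.05, -0.0049, 0.0007, -0.0082, 0, 0, 0, 0.05, -0.0042, 0.0006, -0.0086, 0, 0, 0, 0.05, -0.0035, 0.0005, -0.0089, 0, 0, 0, 0.05, -0.0028, 0.0004, -0.0092, 0, 0, 0, 0.05],
)

```text
time_s: 24.82
eef_pos: [0.5267, 0.1052, 0.2235]
orientation: [[0.144, 0.99, 0.003], [0.99, -0.144, -0.0], [0.0, 0.003, -1.0]]
contact_force: [2.0, 0.9, 30.9]
opening: 0.0089
grasp_force: 20.0
```

Emit:
jog_arm(
  motion=[0, 0, 0, 0, 0, 0, 0.05, 0, 0, 0, 0, 0, 0, 0.05, 0, 0, 0, 0, 0, 0, 0.05],
)

```text
time_s: 25.07
eef_pos: [0.5267, 0.1051, 0.2231]
orientation: [[0.144, 0.99, 0.002], [0.99, -0.144, 0.0], [0.0, 0.002, -1.0]]
contact_force: [5.8, 3.0, 3.5]
opening: 0.0094
grasp_force: 20.0
```

Emit:
jog_arm(
  motion=[0, 0, 0, 0, 0, 0, 0.22, 0, 0, 0, 0, 0, 0, 0.22, 0, 0, 0, 0, 0, 0, 0.22, 0, 0, 0.01, 0, 0, 0, 0.22, 0, 0, 0.02, 0, 0, 0, 0.22, 0, 0, 0.035, 0, 0, 0, 0.3, 0, 0, 0.035, 0, 0, 6.9, 0.4, 0, 0, 0.035, 0, 0, 6.9, 0.4],
)

```text
time_s: 25.73
eef_pos: [0.5251, 0.105, 0.3596]
orientation: [[-0.101, 0.995, -0.002], [0.995, 0.101, -0.0], [-0.0, -0.002, -1.0]]
contact_force: [1.3, 0.9, 0.5]
opening: 0.0347
grasp_force: 0.0
```

Emit:
jog_arm(
  motion=[0, 0, 0.035, 0, 0, 6.9, 0.4, 0, 0, 0.03, 0, 0, 6.9, 0.4, 0, 0, 0.02, 0, 0, 6.9, 0.4, 0, 0, 0.01, 0, 0, 6.9, 0.4, 0, 0, 0, 0, 0, 6.9, 0.4, 0, 0, 0, 0, 0, 6.9, 0.4, 0, 0, 0, 0, 0, 6.9, 0.4, 0, 0, 0, 0, 0, 6.9, 0.4],
)

```text
time_s: 26.4
eef_pos: [0.5255, 0.105, 0.4535]
orientation: [[-0.875, 0.484, -0.001], [0.484, 0.875, -0.0], [0.0, -0.001, -1.0]]
contact_force: [-0.2, -1.3, -0.7]
opening: 0.0352
grasp_force: 0.0
```

Emit:
jog_arm(
  motion=[0, 0, 0, 0, 0, 6.9, 0.4, 0, 0, 0, 0, 0, 6.9, 0.4, 0, 0, 0, 0, 0, 6.9, 0.4, 0, 0, 0, 0, 0, 0, 0.4, 0, 0, 0, 0, 0, 0, 0.4, 0, 0, 0, 0, 0, 0, 0.4],
)

```text
time_s: 26.9
eef_pos: [0.5257, 0.1051, 0.4532]
orientation: [[-0.988, 0.153, -0.0], [0.153, 0.988, -0.0], [0.0, -0.0, -1.0]]
contact_force: [-0.3, -0.3, 0.2]
opening: 0.0349
grasp_force: 0.0
```

```bash
python3 - <<'E'
from h import *
np.set_printoptions(precision=4,suppress=True)
s=telemetry.get_state(); print(s["eef_pos"],np.degrees(np.arctan2(s["orientation"][1][1],s["orientation"][0][1])),s["q"])
p,im=snap("wrist","w10")
import pickle;pickle.dump((p,s),open("w10.pkl","wb"))
bar("wrist",p,"lid_oblong",.2505,.2725)
E
```

```text
[0.5257 0.1051 0.4532] 81.19971184608374 [-0.0241  0.0039  1.3771 -0.0002  1.7608 -1.4414]
lid_oblong 0.76 plate [625.7  96.9] [69.8 46.9] 81 bar [619.7  98.5] [ 9.8 33.6] 81.3 med 89.0
```

View pics/w10.png

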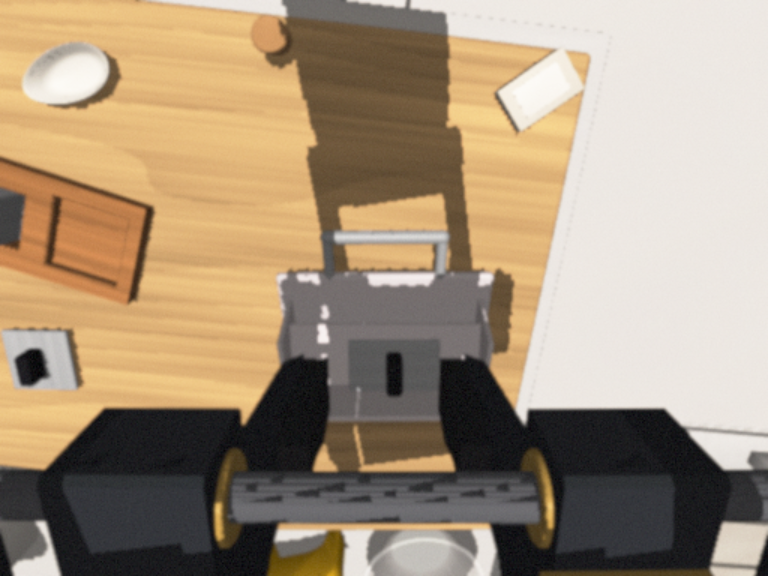

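The lid lies level in the bin: plate (349..440, 339..388), bar at (394,374), aligned with the tool. Grasping.

Emit:
jog_arm(
  motion=[0.033, -0.0025, 0, 0, 0, 0, 0.4, 0.033, -0.0025, 0, 0, 0, 0, 0.4, 0.033, -0.0025, -0.03, 0, 0, 0, 0.4, 0, 0, -0.035, 0, 0, 0, 0.4, 0, 0, -0.035, 0, 0, 0, 0.4, 0, 0, -0.035, 0, 0, 0, 0.4, 0, 0, -0.03, 0, 0, 0, 0.4, 0, 0, -0.018, 0, 0, 0, 0.4],
)

```text
time_s: 27.72
eef_pos: [0.6209, 0.0978, 0.2674]
orientation: [[-0.989, 0.151, -0.006], [0.151, 0.989, 0.0], [0.006, -0.001, -1.0]]
contact_force: [-0.5, -0.1, -0.2]
opening: 0.0351
grasp_force: 0.0
```

Emit:
jog_arm(
  motion=[0, 0, -0.01, 0, 0, 0, 0.4, 0, 0, -0.005, 0, 0, 0, 0.4, 0, 0, 0, 0, 0, 0, 0.05, 0, 0, 0, 0, 0, 0, 0.05, 0, 0, 0, 0, 0, 0, 0.05, 0, 0, 0, 0, 0, 0, 0.05, 0, 0, 0, 0, 0, 0, 0.05, 0, 0, 0, 0, 0, 0, 0.05],
)

```text
time_s: 28.38
eef_pos: [0.6236, 0.0979, 0.259]
orientation: [[-0.989, 0.149, 0.003], [0.149, 0.989, -0.0], [-0.003, 0.0, -1.0]]
contact_force: [-0.6, 0.2, 5.6]
opening: 0.0113
grasp_force: 20.0
```

Emit:
jog_arm(
  motion=[0, 0, 0.015, 0, 0, 0, 0.05, 0, 0, 0.03, 0, 0, 0, 0.05, 0, 0, 0.035, 0, 0, 0, 0.05, 0, 0, 0.03, 0, 0, 0, 0.05, -0.0161, -0.0305, -0.004, 0, 0, -1.97, 0.05, -0.0161, -0.0305, -0.004, 0, 0, -1.97, 0.05, -0.0161, -0.0305, -0.004, 0, 0, -1.97, 0.05, -0.0161, -0.0305, -0.004, 0, 0, -1.97, 0.05],
)

```text
time_s: 29.05
eef_pos: [0.5573, -0.025, 0.351]
orientation: [[-0.959, 0.284, 0.0], [0.284, 0.959, -0.0], [-0.0, -0.0, -1.0]]
contact_force: [0.4, 0.7, -1.2]
opening: 0.0119
grasp_force: 20.0
```

Emit:
jog_arm(
  motion=[-0.0161, -0.0305, -0.004, 0, 0, -1.97, 0.05, -0.0161, -0.0305, -0.004, 0, 0, -1.97, 0.05, -0.0161, -0.0305, -0.004, 0, 0, -1.97, 0.05, -0.0161, -0.0305, -0.004, 0, 0, -1.97, 0.05, -0.0161, -0.0305, -0.004, 0, 0, -1.97, 0.05, -0.0161, -0.0305, -0.004, 0, 0, -1.97, 0.05, 0, 0, -0.01, 0, 0, 0, 0.05, 0, 0, 0, 0, 0, 0, 0.05],
)

```text
time_s: 29.72
eef_pos: [0.4603, -0.208, 0.3153]
orientation: [[-0.879, 0.477, -0.002], [0.477, 0.879, 0.002], [0.003, 0.001, -1.0]]
contact_force: [-0.7, -0.0, -0.7]
opening: 0.0115
grasp_force: 20.0
```

Emit:
jog_arm(
  motion=[0, 0, 0, 0, 0, 0, 0.05, 0, 0, 0, 0, 0, 0, 0.05],
)

```text
time_s: 29.88
eef_pos: [0.4622, -0.2062, 0.3174]
orientation: [[-0.881, 0.473, 0.0], [0.473, 0.881, 0.0], [-0.0, 0.0, -1.0]]
contact_force: [-0.5, -0.6, -0.9]
opening: 0.0119
grasp_force: 20.0
```

```bash
python3 - <<'E'
from h import *
import pickle
np.set_printoptions(precision=4,suppress=True)
s=telemetry.get_state(); print(s["eef_pos"],s["opening"],np.degrees(np.arctan2(s["orientation"][1][1],s["orientation"][0][1])))
p,im=snap("wrist"); cv2.imwrite("pics/w11.png",cv2.resize(im[80:384,80:420],None,fx=1.8,fy=1.8))
pickle.dump((p,s),open("w11.pkl","wb"))
E
```

```text
[ 0.4622 -0.2062  0.3174] 0.01194266902389896 61.792088286423855
```

View pics/w11.png

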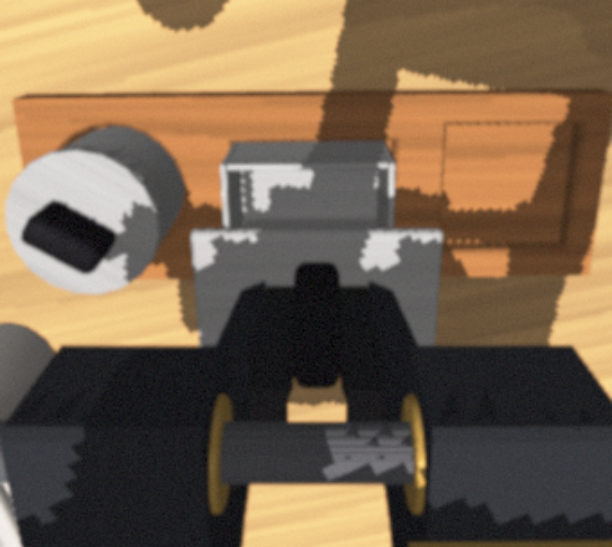

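Round lid is on (left). Oblong tub rim near corners at (221,164) and (396,161); held lid plate near corners at (191,231) and (443,230).

```bash
python3 - <<'E'
from h import *
import pickle
np.set_printoptions(precision=4,suppress=True)
p,s=pickle.load(open("w11.pkl","rb"));t=np.array(s["eef_pos"]);R=np.array(s["orientation"])[:2,:2]
f=lambda L,z:(ray(p,np.array(L)/1.8+[80,80],z)[:,:2]-t[:2])@R
print("tub",f([(221,164),(396,161)],.2415)); print("lid",f([(191,231),(443,230)],t[2]-.0085))
E
```

```text
tub [[ 0.0209 -0.0351]
 [ 0.0221  0.0306]]
lid [[ 0.0202 -0.0334]
 [ 0.0204  0.0352]]
```

Emit:
jog_arm(
  motion=[-0.0035, -0.0013, -0.02, 0, 0, 0, 0.05, 0, 0, -0.02, 0, 0, 0, 0.05, 0, 0, -0.008, 0, 0, 0, 0.05, 0, 0, -0.005, 0, 0, 0, 0.05, 0, 0, -0.003, 0, 0, 0, 0.05, 0, 0, -0.003, 0, 0, 0, 0.05, 0, 0, -0.002, 0, 0, 0, 0.05, 0, 0, -0.001, 0, 0, 0, 0.05],
)

```text
time_s: 30.6
eef_pos: [0.4585, -0.2086, 0.2556]
orientation: [[-0.881, 0.474, 0.001], [0.474, 0.881, -0.001], [-0.001, -0.0, -1.0]]
contact_force: [0.3, -0.1, -0.8]
opening: 0.0116
grasp_force: 20.0
```

Emit:
jog_arm(
  motion=[0, 0, -0.001, 0, 0, 0, 0.05, 0, 0, -0.001, 0, 0, 0, 0.05, 0, 0, 0, 0, 0, 0, 0.05],
)

```text
time_s: 30.85
eef_pos: [0.4591, -0.2089, 0.2551]
orientation: [[-0.881, 0.474, 0.003], [0.474, 0.881, -0.002], [-0.003, -0.0, -1.0]]
contact_force: [-0.2, 1.2, 7.9]
opening: 0.0115
grasp_force: 20.0
```

Emit:
jog_arm(
  motion=[0, 0, 0, 0, 0, 0, 0.4, 0, 0, 0, 0, 0, 0, 0.4, 0, 0, 0, 0, 0, 0, 0.4, 0, 0, 0, 0, 0, 0, 0.4, 0, 0, 0.01, 0, 0, 0, 0.4, 0, 0, 0.03, 0, 0, 0, 0.4, 0, 0, 0.035, 0, 0, 0, 0.4, 0, 0, 0.03, 0, 0, 0, 0.4],
)

```text
time_s: 31.52
eef_pos: [0.458, -0.2084, 0.3604]
orientation: [[-0.881, 0.474, 0.0], [0.474, 0.881, -0.0], [-0.0, -0.0, -1.0]]
contact_force: [0.4, -0.1, -0.6]
opening: 0.0354
grasp_force: 0.0
```

Emit:
jog_arm(
  motion=[0.0068, 0.0314, 0, 0, 0, -7, 0.3, 0.0068, 0.0314, 0, 0, 0, -7, 0.3, 0.0068, 0.0314, 0, 0, 0, -7, 0.3, 0.0068, 0.0314, 0, 0, 0, -7, 0.3, 0.0068, 0.0314, 0, 0, 0, -7, 0.3, 0.0068, 0.0314, 0, 0, 0, -7, 0.3, 0.0068, 0.0314, 0, 0, 0, -7, 0.3, 0.0068, 0.0314, 0, 0, 0, -7, 0.3],
)

```text
time_s: 32.18
eef_pos: [0.5118, 0.0396, 0.359]
orientation: [[-0.111, 0.994, 0.001], [0.994, 0.111, -0.0], [-0.0, 0.001, -1.0]]
contact_force: [-0.7, -1.2, 0.7]
opening: 0.0264
grasp_force: 0.0
```

Emit:
jog_arm(
  motion=[0.0068, 0.0314, 0, 0, 0, -7, 0.22, 0.0068, 0.0314, 0, 0, 0, -7, 0.22, 0, 0, 0, 0, 0, 0, 0.22, 0, 0, 0, 0, 0, 0, 0.22, 0, 0, 0, 0, 0, 0, 0.22],
)

```text
time_s: 32.6
eef_pos: [0.5251, 0.1001, 0.3584]
orientation: [[0.122, 0.993, -0.0], [0.993, -0.122, -0.001], [-0.001, -0.0, -1.0]]
contact_force: [0.5, -0.7, 0.2]
opening: 0.0197
grasp_force: 0.0
```

```bash
python3 - <<'E'
from h import *
import pickle
np.set_printoptions(precision=4,suppress=True)
s=telemetry.get_state(); print(s["eef_pos"],s["opening"],np.degrees(np.arctan2(s["orientation"][1][1],s["orientation"][0][1])))
p,im=snap("top"); foot("top",p,["lid_oblong","lid_round"],.2455)
a=cv2.resize(im[140:260,150:370],None,fx=3.4,fy=3.4); cv2.imwrite("pics/t2.png",a)
print([(r["p"],r["rect"]) for r in nets.find_in("top","bin_bar")[:1]])
E
```

```text
[0.5251 0.1001 0.3584] 0.01974614335119443 -7.006864598214697
lid_oblong 0.58 [301.4, 204.2, 31.0, 26.8] c [ 458. -209.] s [74. 46.] a 64 477
lid_round 0.66 [336.4, 219.5, 21.8, 23.1] c [ 422. -285.] s [56. 57.] a 1 423
[(0.96, [201.8, 145.4, 30.4, 48.9])]
```

View pics/t2.png

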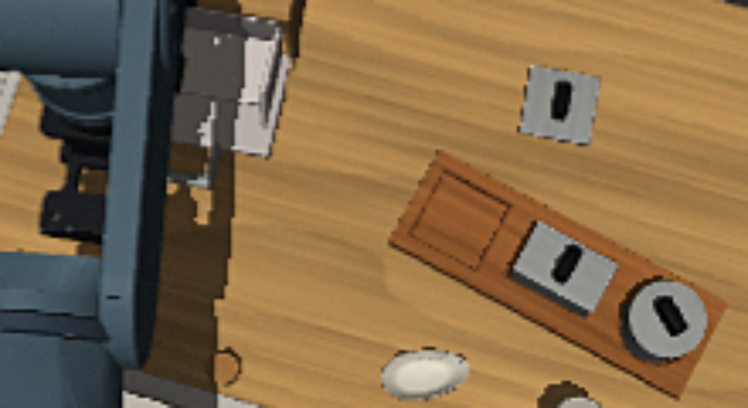

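Both lids are on (crop: oblong (565,268), round (667,320)) and the bin is still open. Now I'll grip the bar and close it.

Emit:
jog_arm(
  motion=[0.0015, 0.005, -0.01, 0, 0, -1.3, 0.22, 0, 0, -0.03, 0, 0, 0, 0.22, 0, 0, -0.03, 0, 0, 0, 0.22, 0, 0, -0.025, 0, 0, 0, 0.22, 0, 0, -0.018, 0, 0, 0, 0.22, 0, 0, -0.01, 0, 0, 0, 0.22, 0, 0, -0.006, 0, 0, 0, 0.22, 0, 0, -0.003, 0, 0, 0, 0.22],
  force=25,
)

```text
time_s: 33.47
eef_pos: [0.5268, 0.1049, 0.2259]
orientation: [[0.148, 0.989, -0.0], [0.989, -0.148, -0.0], [-0.0, -0.0, -1.0]]
contact_force: [-0.3, 0.6, -0.6]
opening: 0.0192
grasp_force: 0.0
```

Emit:
jog_arm(
  motion=[0, 0, 0, 0, 0, 0, 0.22, 0, 0, 0, 0, 0, 0, 0.05, 0, 0, 0, 0, 0, 0, 0.05, 0, 0, 0, 0, 0, 0, 0.05, 0, 0, 0, 0, 0, 0, 0.05, 0, 0, 0, 0, 0, 0, 0.05],
)

```text
time_s: 33.97
eef_pos: [0.5268, 0.1054, 0.2273]
orientation: [[0.147, 0.989, 0.001], [0.989, -0.147, -0.0], [-0.0, 0.001, -1.0]]
contact_force: [-3.4, -0.4, 6.6]
opening: 0.0092
grasp_force: 25.0
```

Emit:
jog_arm(
  motion=[0.0018, -0.0003, 0.006, 0, 0, 0, 0.05, 0.0035, -0.0005, 0.0089, 0, 0, 0, 0.05, 0.0042, -0.0006, 0.0086, 0, 0, 0, 0.05, 0.0049, -0.0007, 0.0082, 0, 0, 0, 0.05, 0.0055, -0.0008, 0.0078, 0, 0, 0, 0.05, 0.0061, -0.0009, 0.0074, 0, 0, 0, 0.05, 0.0067, -0.001, 0.0068, 0, 0, 0, 0.05, 0.0072, -0.0011, 0.0063, 0, 0, 0, 0.05],
)

```text
time_s: 34.63
eef_pos: [0.5652, 0.0997, 0.2884]
orientation: [[0.147, 0.989, -0.004], [0.989, -0.147, -0.0], [-0.001, -0.004, -1.0]]
contact_force: [-13.8, 0.4, 10.4]
opening: 0.0091
grasp_force: 25.0
```

Emit:
jog_arm(
  motion=[0.0077, -0.0011, 0.0057, 0, 0, 0, 0.05, 0.0081, -0.0012, 0.005, 0, 0, 0, 0.05, 0.0085, -0.0012, 0.0044, 0, 0, 0, 0.05, 0.0088, -0.0013, 0.0037, 0, 0, 0, 0.05, 0.009, -0.0013, 0.003, 0, 0, 0, 0.05, 0.0092, -0.0014, 0.0022, 0, 0, 0, 0.05, 0.0094, -0.0014, 0.0015, 0, 0, 0, 0.05, 0.0095, -0.0014, 0.0007, 0, 0, 0, 0.05],
)

```text
time_s: 35.3
eef_pos: [0.6373, 0.0888, 0.3145]
orientation: [[0.147, 0.989, 0.0], [0.989, -0.147, -0.001], [-0.0, 0.0, -1.0]]
contact_force: [-41.4, 3.9, 16.5]
opening: 0.0089
grasp_force: 25.1
```

Emit:
jog_arm(
  motion=[0.001, 0, 0, 0, 0, 0, 0.05, 0, 0, 0, 0, 0, 0, 0.05, 0, 0, 0, 0, 0, 0, 0.05],
)

```text
time_s: 35.55
eef_pos: [0.6368, 0.0889, 0.3145]
orientation: [[0.147, 0.989, -0.002], [0.989, -0.147, -0.001], [-0.001, -0.002, -1.0]]
contact_force: [-12.2, -1.5, 7.5]
opening: 0.0087
grasp_force: 25.0
```

Emit:
jog_arm(
  motion=[-0.001, 0, 0, 0, 0, 0, 0.05, 0, 0, 0, 0, 0, 0, 0.3, 0, 0, 0, 0, 0, 0, 0.3, 0, 0, 0, 0, 0, 0, 0.3, 0, 0, 0.01, 0, 0, 0, 0.3, 0, 0, 0.03, 0, 0, 0, 0.3, 0, 0, 0.04, 0, 0, 0, 0.3, 0, 0, 0.03, 0, 0, 0, 0.3],
)

```text
time_s: 36.22
eef_pos: [0.6371, 0.0892, 0.4257]
orientation: [[0.147, 0.989, 0.002], [0.989, -0.147, -0.0], [0.0, 0.002, -1.0]]
contact_force: [2.4, -0.9, 0.4]
opening: 0.0263
grasp_force: 0.0
```

Emit:
jog_arm(
  motion=[-0.03, 0.02, 0, 0, 0, 0, 0.3, -0.03, 0.02, 0, 0, 0, 0, 0.3, -0.03, 0.02, 0, 0, 0, 0, 0.3, -0.03, 0.02, 0, 0, 0, 0, 0.3, -0.03, 0.02, 0, 0, 0, 0, 0.3, -0.03, 0.02, 0, 0, 0, 0, 0.3, -0.03, 0.02, 0, 0, 0, 0, 0.3, -0.03, 0.02, 0, 0, 0, 0, 0.3],
)

```text
time_s: 36.88
eef_pos: [0.3955, 0.2499, 0.4234]
orientation: [[0.147, 0.989, 0.002], [0.989, -0.147, 0.001], [0.001, 0.002, -1.0]]
contact_force: [-0.2, 1.3, -0.0]
opening: 0.0265
grasp_force: 0.0
```

```bash
python3 - <<'E'
from h import *
np.set_printoptions(precision=4,suppress=True)
p,im=snap("scene"); foot("scene",p,["lid_oblong","lid_round"],.2455)
a=im[80:300,90:390]
p,im=snap("top"); foot("top",p,["lid_oblong","lid_round"],.2455)
cv2.imwrite("pics/end.png",cv2.resize(a,None,fx=2.6,fy=2.6))
print(telemetry.get_state()["contact_force"])
E
```

```text
lid_oblong 0.81 [279.7, 219.0, 28.5, 20.2] c [ 458. -212.] s [72. 47.] a 62 412
lid_oblong 0.19 [195.7, 127.2, 67.8, 57.5] c [692.  89.] s [268. 221.] a 82 2949
lid_round 0.8 [309.2, 243.4, 25.6, 17.1] c [ 420. -286.] s [58. 58.] a 72 435
lid_oblong 0.69 [301.1, 202.4, 30.4, 28.7] c [ 458. -208.] s [71. 46.] a 61 472
lid_round 0.86 [335.4, 218.6, 22.7, 25.6] c [ 421. -286.] s [56. 57.] a 89 430
lid_round 0.62 [168.1, 103.0, 72.0, 54.1] c [687.  85.] s [191. 135.] a 81 3300
[-0.2621 -0.6428 -0.5422]
```

View pics/end.png

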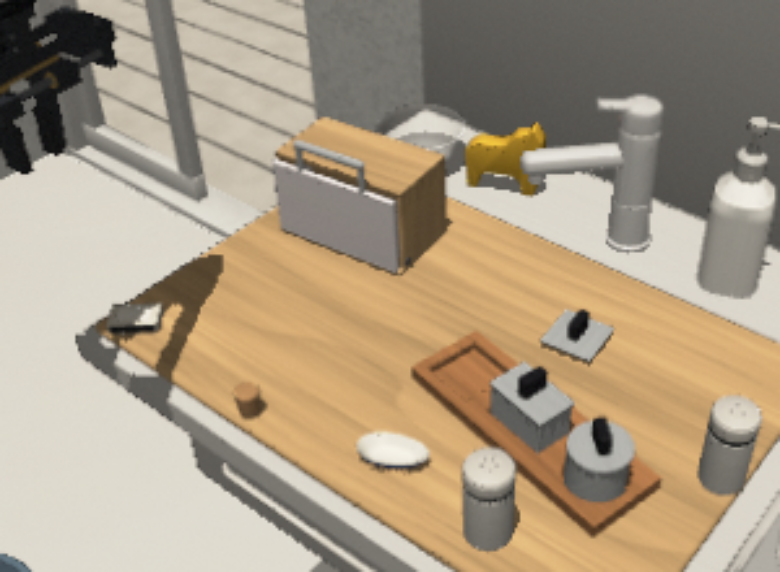

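The bin is closed and both tubs are seated with their lids on ((530,405) and (598,460)). Handing in.

```bash
python3 -c "
from plant import finish_job
print(finish_job())"
```

```text
the job is handed in; nothing more can be done
None
```

The round and oblong tubs (the square one was absent) are seated in their tray pockets with their own lids fully on, the bin was opened to its stop and closed again, and the job is handed in; no verdict came back, and the wrist force briefly read about 41 N as the bin shut, with only the fingers holding the bar.

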